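Mount the tube carousel on the bench rotator and lock it with its bayonet cap

TASK

Mount the tube carousel on the bench rotator: put the carousel over the spindle first and let it drop fully home with its slots on the two lugs of the sprung collar, then slide the brass spacer sleeve onto the spindle on top of the hub, then fit the red bayonet cap over the spindle's cross pin, press it down against the spring, turn it clockwise to its stop and let go so that it stays locked. Nobody knows at what angle the spindle stopped, so turn the carousel under light pressure until you feel it drop onto the lugs; never load the rotator's bearing with more than 40 N. Leave the wash bottle, the conical flask and the beaker where they stand.

Things in the scene. Friction and masses are not known exactly. Their poses are not given: they have to be found in the camera images.
- drive: bench rotator: fixed white housing 160 x 140 x 50 mm with a vertical steel spindle. Origin on the spindle axis at bench level; z up, control panel at -x. Spindle 16 mm thick up to 125 mm above the bench, taper to 130 mm, then an 8 mm neck to 146.5 mm. The spindle turns only against about 0.5 N m of motor drag. More than 40 N on any part of the rotator is too much
- collar_top (a point): point on the spindle axis, 74 mm above the bench: top of the free sprung collar (40 mm across). It starts to sink at about 4.5 N, then 1.6 N per mm, at most 8 mm. On it stand two opposite brass lugs, 5 mm high, 12 to 19.5 mm from the axis, 20 degrees wide. The lugs lie on the same line as the cross pin
- pin (a point): middle of the brass cross pin (3.5 mm thick, 16 mm long) through the spindle's neck, on the axis 141.25 mm above the bench. This point's axes are the housing's: the pin's own direction is NOT measured; it lies within 0.9 rad either way of the housing's x axis and differs from start to start (it can be seen from above, or found by feel)
- carousel: aluminium tube carousel 134 mm across, about 0.17 kg, six blue sleeves (36 mm high, at 30, 90, 150... degrees from its x axis, 41.8 to 67 mm from its axis). Origin on its axis at the underside, z up, standing on the bench. Bore 18 mm, chamfered below. Home on the lugs its origin is 74 mm above the bench (70 mm once the cap is locked); riding on top of the lugs, 79 mm: not home
- hub (a point): on the carousel's axis, 30 mm above its underside, in the middle of the round hub (34 mm across, 18 to 40 mm above the underside): grip here. In the underside two opposite slots along the carousel's x axis take the lugs (a half turn fits too): 6.5 mm deep, 30 degrees wide, so 5 degrees of play either way; red dots and lines mark them on top
- spacer: plain brass spacer sleeve, 30 mm outside, 18 mm bore chamfered at both ends, 18 mm tall, 0.05 kg, standing on the bench. Origin on its axis at the underside. Resting on the hub its origin is 114 mm above the bench (110 mm once the cap is locked)
- cap: red ribbed bayonet cap, 34 mm outside, 26 mm tall, 0.05 kg, open at the top, standing on the bench. Origin on its axis at the underside, z up. To lock: push down until its origin is 126 mm above the bench (about 14 N of spring), turn it clockwise seen from above by 75 to 85 degrees to a stop, let go: it springs up to 128 mm and stays. Unlocked it springs back to 132 mm
- cap_web (a point): on the cap's axis, 13 mm above its underside: riding face of the steel web inside. Web: 5 mm thick, 9.8 mm hole, and a bow-tie slot along the cap's x axis (white marks on the rim; a half turn fits too) that passes the cross pin when aligned within about 7 degrees. Two hollows 1.5 mm deep, 75 degrees round, hold the pin. Below the web the bore is 19 mm, chamfered
- wash_bottle: white wash bottle 260 mm tall, bystander; origin under its middle
- conical_flask: conical glass flask 124 mm tall, 92 mm across, bystander; origin under its middle
- beaker: small glass beaker 92 mm tall, 66 mm across, bystander; origin under its middle
There are look-alikes about, which are no part of the job. There is more than one size of the drive; the job needs the larger. Of the things like the cap, leave any that is pink; of the rest the smaller one is meant.

How it is judged:
On the way, in this order (a step that is already met when the one before it is completed fails the run):
1. the carousel sits fully home on the lugs of the collar and has been let go (z of carousel in the frame of drive between 0.066 and 0.0762 m and horizontal distance between carousel and drive below 0.003 m and angle between carousel's own z axis and vertical below 0.06 rad and contact force between carousel and the fingers below 0.1 N), for 0.2 s.
2. the spacer sleeve sits on the carousel's hub round the spindle and has been let go (z of carousel in the frame of drive between 0.066 and 0.0762 m and horizontal distance between each of carousel, spacer and drive below 0.003 m and angle between each of carousel, spacer's own z axis and vertical below 0.06 rad and z of spacer in the frame of drive between 0.107 and 0.1162 m and contact force between spacer and the fingers below 0.1 N), for 0.2 s.
At the end, for the whole second after the job is handed in: carousel (origin 67 to 72.2 mm above the bench), spacer (107 to 112.2 mm) and cap (125 to 129.8 mm) are stacked on the spindle, upright and within 3 mm of its axis; the locked cap keeps the spring pressed down without help; all let go and at rest (z of carousel in the frame of drive between 0.067 and 0.0722 m and horizontal distance between each of carousel, spacer, cap and drive below 0.003 m and angle between each of carousel, spacer, cap's own z axis and vertical below 0.06 rad and z of spacer in the frame of drive between 0.107 and 0.1122 m and z of cap in the frame of drive between 0.125 and 0.1298 m and linear speed of each of carousel, spacer, cap below 0.02 m/s); the robot touches nothing.
It fails at once if the rotator is loaded with more than 40 N (contact force between drive and anything else above 40 N).
It fails at once if the wash bottle, conical flask or beaker is moved by more than 30 mm (distance of any of wash_bottle, conical_flask, beaker from where it was at the start of the episode above 0.03 m).
It also fails if it takes over 69 s, if anything falls off the work surface, if the arm or the gripper's body presses on something with over 40 N, if the wrist force passes 120 N, or if a joint passes its speed limit or range.

ROBOT

A 7-joint arm with a two-finger parallel gripper is mounted at the origin on a cart in front of the work surface, level with it; the furniture and walls round the work are solid. World frame = base frame: x ahead of the robot, y to its left, z up, the work surface at z = 0. Lengths are in m, angles in rad, forces in N, time in s.
With the tool pointing down it reaches from about 0.4 to 0.85 m from the base axis. Payload 10.4 kg.
Tool frame: the origin (TCP) lies between the finger pads; the fingertips stand 25 mm ahead of it and the grasp point (between the pads) lies 6 mm ahead of it; x points along the fingers, y is the direction in which the jaws open and shut, and the axes are right-handed (so a half turn about x gives the same grasp; the last joint's range is limited). The gripper opens to 87 mm and grips with 3 to 60 N. Pads are 19 mm wide; open, the fingers measure 117 mm over their backs; the gripper's body (75 mm by 190 mm) begins 51 mm behind the grasp point.
Start: joints at [-0.023, 0.332, -0.065, 1.46, 0.022, 1.35, -0.088], TCP at [0.625, 0, 0.248] pointing down, gripper open.
Joint ranges: [-2.6, 2.6], [-0.5, 2.12], [-1.47, 1.34], [0.16, 2.42], [-1.27, 4.41], [0.06, 2.06], [-2.6, 2.6]. Speed limits (rad/s): [2.22, 2.22, 2.79, 2.79, 3.14, 3.14, 3.14].

INTERFACE

Orientations are given as a unit quaternion [x, y, z, w].
In Python, from bench import r gives the robot as it stands.
- The arm moves only by the shell command python3 -m pendant 'ROWS' [FORCE]. ROWS is JSON, a list of rows, each an object with "translation": the shift along the world's x, y, z in cm, a list of three; "angular": the turn, a rotation vector about the world's x, y, z in degrees, a list of three; "hand": the opening, from -1 (shut) to 1 (fully open). In form: [{"translation": [dx, dy, dz], "angular": [wx, wy, wz], "hand": hand}, ...]. A call has 1 to 20 rows; each row shifts and turns the commanded pose from where the row before left it; what a row does not reach is not made up. A row lasts 1/10 s, in which the tool goes at most 50 mm and 8.59 degrees, less where a joint would pass 70% of its speed; a pose out of reach is approached as far as the arm can. A call is refused whole if a number of a shift passes 5 or a number of a turn 8.59, either way. A call with a gripper value outside its range is refused whole. The fingers move at their own pace and stop on an object; FORCE is the grip in N (left out, the last holds). Time passes only in rows, so rows that do not move let the fingers close. It gives the time, the measured TCP pose, the force and the opening at its end, in the units of the state.
- r.read_state(): the state, without advancing time (a new reading comes with each control period).
- r.camera(name): name is "scene" or "side" or "wrist"; returns the picture (420x560x3 uint8, red, green, blue); there is no depth.
- r.camera_info(name): a dict with "fx", "fy", "cx", "cy" (pixels), "rvec" (rotation vector, rad) and "tvec" (3), from world to camera coordinates, as OpenCV has them; the wrist camera has in their place "mount" (4x4, takes a point from camera to tool coordinates, whose origin is the TCP and whose axes are the tool frame's). Camera axes: x right, y down, z forward; pixel columns grow to the right and rows downward; lengths in m; the calibration is good to about 2 mm. A picture is of the moment at which its call begins: read the wrist's pose just before it. camera_info takes no time and is no camera call.
- r.close_job(): hands the job in, once; it reports no verdict.
Trained networks look in the newest picture that a camera, given by its name, has taken for a name from the list of things; names that differ only in an ending like _2 or _b are one class to them, and where a whole thing is asked for, a point or a joint stands for the part that bears it (a point fixed in the world has none). Each returns a list of dicts, best first, with "confidence" (0 to 1); they miss things now and then, are a little off and sometimes report something else, mostly with a low value. They report only what shows in the picture. A call takes as long as a camera call. They do not tell look-alikes from the thing itself.
- r.find_in(camera, name): "point" ([row, column] in pixels, amid what is visible of it).
- r.mark_of(camera, name): "point" ([row, column] in pixels: a listed point, or the origin of a listed thing).
The state is a dict: "time": time; "joint_positions": joint angles; "joint_vel": joint speeds; "joint_torque": joint torques, N m; "ee_pos": TCP position; "eef_rot": TCP orientation; "ft_force": force on the tool from outside, world axes, zero at the start; "torque": the same for the moment, N m; "width": finger opening in m.
Only numpy, scipy, OpenCV 4.12 (cv2) and the standard library are available. Lean on these libraries where they do the work, as an engineer would, in place of code of your own. Each camera call takes 0.05 s, during which the arm holds its last target.

## Working session

There is one attempt and no reset: what is moved stays moved. The work goes in short steps, Python scripts to look and compute and a shell command to move; the robot and the scene stay as the last step left them, time stands still between calls to the robot, and variables do not carry over. Pictures are saved under pics/ and viewed, and the job is handed in when it is done.

```bash
ls -la; mkdir -p pics; cat > h.py <<'E'
import numpy as np, cv2
from scipy.spatial.transform import Rotation as R
from bench import r
def save(im,name): cv2.imwrite('pics/'+name,cv2.cvtColor(im,cv2.COLOR_RGB2BGR))
def cam(name,st=None):
    ci=r.camera_info(name)
    K=np.array([[ci['fx'],0,ci['cx']],[0,ci['fy'],ci['cy']],[0,0,1.]])
    if 'rvec' in ci:
        Rm=cv2.Rodrigues(np.array(ci['rvec'],float))[0]; t=np.array(ci['tvec'],float)
        return K,Rm,t.reshape(3)
    st=st or r.read_state()
    M=np.array(ci['mount']); T=np.eye(4);T[:3,:3]=R.from_quat(st['eef_rot']).as_matrix();T[:3,3]=st['ee_pos']
    W=np.linalg.inv(T@M); return K,W[:3,:3],W[:3,3]
def onplane(c,rc,z):
    K,Rm,t=c; d=Rm.T@np.linalg.inv(K)@np.array([rc[1],rc[0],1.]); o=-Rm.T@t
    return o+d*(z-o[2])/d[2]
def proj(c,p):
    K,Rm,t=c; q=K@(Rm@np.asarray(p,float)+t); return q[[1,0]]/q[2]
E
python3 - <<'E'
from h import *
s=r.read_state(); print({k:np.round(v,3) for k,v in s.items()})
for n in ['scene','side','wrist']:
    c=cam(n); save(r.camera(n),n+'0.png'); print(n,-c[1].T@c[2], c[1][2])
    for o in ['drive','collar_top','pin','carousel','hub','spacer','cap','cap_web','wash_bottle','conical_flask','beaker']:
        print(o,[(np.round(d['point']).tolist(),round(d['confidence'],2)) for d in r.mark_of(n,o)][:4])
E
```

```text
total 12
drwxr-xr-x  3 agent agent 4096 Dec  6 23:51 .
drwxr-xr-x 23 root  root  4096 Dec  6 23:51 ..
drwxr-xr-x  2 agent agent 4096 Dec  6 23:51 pics
{'time': np.float64(0.0), 'joint_positions': array([-0.023,  0.333, -0.065,  1.461,  0.022,  1.35 , -0.089]), 'joint_vel': array([ 0.002, -0.   ,  0.001, -0.001,  0.002,  0.   , -0.   ]), 'joint_torque': array([-0.0000e+00, -6.2325e+01,  2.4000e-02, -3.8989e+01, -6.1000e-02,
        4.0000e-02,  0.0000e+00]), 'ee_pos': array([ 0.625, -0.   ,  0.247]), 'eef_rot': array([-0.5, -0.5,  0.5, -0.5]), 'ft_force': array([-0.481, -0.361,  0.743]), 'torque': array([-0.045, -0.052,  0.043]), 'width': np.float64(0.087)}
scene [0.09371011 0.83281193 0.60233015] [ 0.42065624 -0.79504517 -0.43697998]
drive [([258.0, 254.0], 0.72), ([277.0, 329.0], 0.63)]
collar_top [([239.0, 255.0], 0.8), ([259.0, 331.0], 0.64)]
pin [([239.0, 334.0], 0.76), ([212.0, 252.0], 0.63)]
carousel [([219.0, 331.0], 0.69)]
hub [([211.0, 333.0], 0.69)]
spacer []
cap [([319.0, 273.0], 0.69), ([330.0, 235.0], 0.65), ([347.0, 264.0], 0.63)]
cap_web [([341.0, 269.0], 0.89), ([326.
[... 534 characters left out ...]
], 0.54), ([235.0, 258.0], 0.51)]
cap_web [([357.0, 259.0], 0.85), ([324.0, 271.0], 0.72), ([336.0, 227.0], 0.55), ([192.0, 274.0], 0.19)]
wash_bottle [([166.0, 354.0], 0.72)]
conical_flask [([196.0, 277.0], 0.94)]
beaker [([309.0, 149.0], 0.87)]
wrist [0.62420283 0.08124196 0.38520011] [-4.73146992e-04 -2.96156537e-01 -9.55139300e-01]
drive [([155.0, 246.0], 0.86), ([166.0, 61.0], 0.78)]
collar_top [([177.0, 33.0], 0.83), ([169.0, 234.0], 0.72)]
pin [([186.0, 225.0], 0.86)]
carousel [([374.0, 184.0], 0.58)]
hub [([393.0, 174.0], 0.62)]
spacer [([3.0, 221.0], 0.83)]
cap []
cap_web []
wash_bottle [([342.0, 341.0], 0.58)]
conical_flask [([343.0, 344.0], 0.91), ([167.0, 237.0], 0.67)]
beaker []
```

View pics/scene0.png

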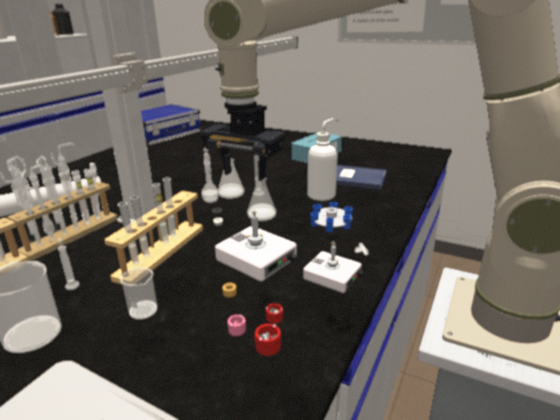

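View pics/side0.png

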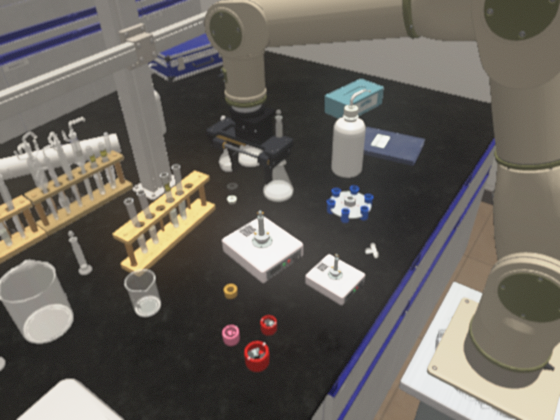

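View pics/wrist0.png

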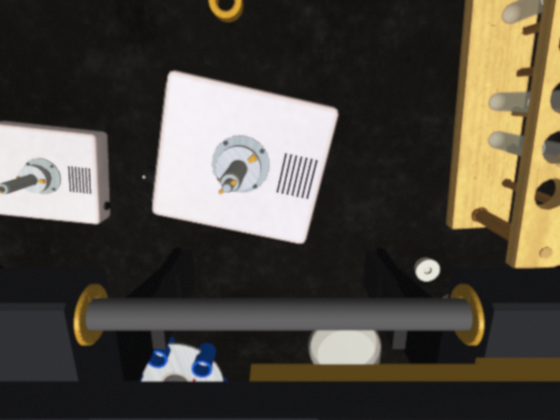

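```bash
python3 - <<'E'
from h import *
s=cam('scene');d=cam('side');w=cam('wrist')
def p(n,c,l):
    for rc,z in l: print(n,rc,z,np.round(onplane(c,rc,z),3))
p('scene drive',s,[((258,254),0),((277,329),0),((239,255),.074),((259,331),.074),((212,252),.141)])
p('side drive',d,[((284,334),0),((254,263),0),((269,334),.074),((238,258),.074),((211,259),.141)])
p('wrist drive',w,[((155,246),0),((166,61),0),((169,234),.074),((186,225),.141)])
p('carousel',s,[((219,331),0),((211,333),.03)]);p('carousel',d,[((209,349),0),((203,350),.03)]);p('car',w,[((374,184),0),((393,174),.03)])
p('spacer',d,[((291,233),0)]);p('spacer',w,[((3,221),0)])
p('cap s',s,[((319,273),0),((330,235),0),((347,264),0),((341,269),.013),((326,237),.013)])
p('cap d',d,[((361,257),0),((340,235),0),((329,268),0),((357,259),.013),((324,271),.013),((336,227),.013)])
for o,a,b in [('bottle',(192,325),(166,354)),('flask',(215,263),(196,277)),('beaker',(310,141),(309,149))]:
    p(o,s,[(a,0)]);p(o,d,[(b,0)])
p('flask w',w,[((343,344),0)])
E
```

```text
scene drive (258, 254) 0 [0.599 0.015 0.   ]
scene drive (277, 329) 0 [0.391 0.01  0.   ]
scene drive (239, 255) 0.074 [0.58  0.038 0.074]
scene drive (259, 331) 0.074 [0.376 0.042 0.074]
scene drive (212, 252) 0.141 [0.592 0.026 0.141]
side drive (284, 334) 0 [0.385 0.008 0.   ]
side drive (254, 263) 0 [0.591 0.019 0.   ]
side drive (269, 334) 0.074 [0.378 0.029 0.074]
side drive (238, 258) 0.074 [0.587 0.039 0.074]
side drive (211, 259) 0.141 [0.596 0.017 0.141]
wrist drive (155, 246) 0 [0.588 0.023 0.   ]
wrist drive (166, 61) 0 [0.383 0.011 0.   ]
wrist drive (169, 234) 0.074 [0.584 0.022 0.074]
wrist drive (186, 225) 0.141 [0.586 0.022 0.141]
carousel (219, 331) 0 [ 0.498 -0.283  0.   ]
carousel (211, 333) 0.03 [ 0.492 -0.28   0.03 ]
carousel (209, 349) 0 [ 0.492 -0.268  0.   ]
carousel (203, 350) 0.03 [ 0.487 -0.259  0.03 ]
car (374, 184) 0 [ 0.497 -0.271  0.   ]
car (393, 174) 0.03 [ 0.492 -0.273  0.03 ]
spacer (291, 233) 0 [0.576 0.16  0.   ]
spacer (3, 221) 0 [0.568 0.171 0.   ]
cap s (319, 273) 0 [0.441 0.206 0.   ]
cap s (330, 235) 0 [0.495 0.271 0.   ]
cap s (347, 264) 0 [0.418 0.287 0.   ]
cap s (341, 269) 0.013 [0.411 0.28  0.013]
cap s (326, 237) 0.013 [0.489 0.271 0.013]
cap d (361, 257) 0 [0.413 0.281 0.   ]
cap d (340, 235) 0 [0.484 0.266 0.   ]
cap d (329, 268) 0 [0.441 0.203 0.   ]
cap d (357, 259) 0.013 [0.41  0.278 0.013]
cap d (324, 271) 0.013 [0.438 0.197 0.013]
cap d (336, 227) 0.013 [0.498 0.275 0.013]
bottle (192, 325) 0 [ 0.593 -0.47   0.   ]
bottle (166, 354) 0 [ 0.585 -0.474  0.   ]
flask (215, 263) 0 [ 0.702 -0.217  0.   ]
flask (196, 277) 0 [ 0.703 -0.205 -0.   ]
beaker (310, 141) 0 [0.716 0.308 0.   ]
beaker (309, 149) 0 [0.704 0.31  0.   ]
flask w (343, 344) 0 [ 0.709 -0.222  0.   ]
```

```bash
python3 - <<'E'
import cv2
a=cv2.imread('pics/wrist0.png')
b=cv2.resize(a[115:215,180:300],None,fx=6,fy=6,interpolation=cv2.INTER_CUBIC)
cv2.imwrite('pics/crop1.png',b)
from h import *
s=r.read_state(); print(R.from_quat(s['eef_rot']).as_matrix().round(2), s['time'], r.camera_info('wrist'))
E
```

```text
[[ 0.  1. -0.]
 [ 0. -0. -1.]
 [-1.  0. -0.]] 1.8 {'fx': 351.5929273288101, 'fy': 351.5929273288101, 'cx': 278.5766515350155, 'cy': 208.4001157102312, 'mount': array([[ 5.99954496e-04, -2.96177743e-01,  9.55132653e-01,
        -1.37624618e-01],
       [ 9.99999820e-01,  1.73283570e-04, -5.74403618e-04,
        -8.17330726e-04],
       [ 4.61677167e-06,  9.55132826e-01,  2.96177794e-01,
        -8.12290167e-02],
       [ 0.00000000e+00,  0.00000000e+00,  0.00000000e+00,
         1.00000000e+00]])}
```

View pics/crop1.png

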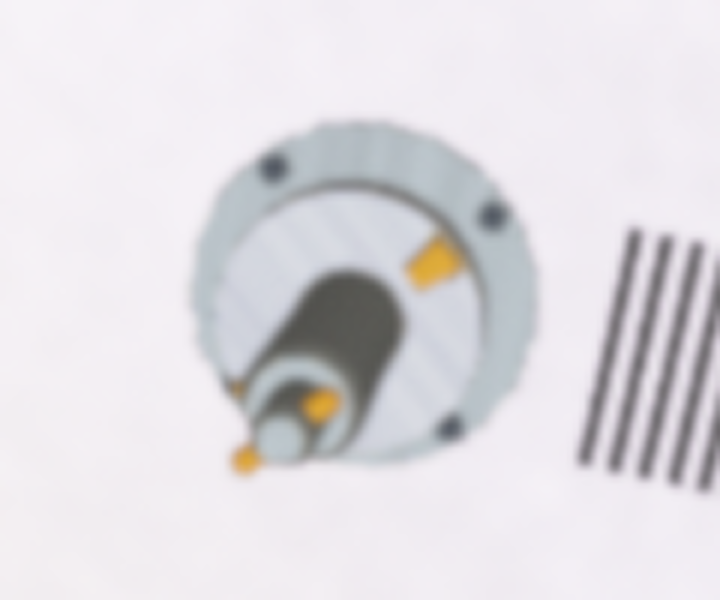

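```bash
python3 -m pendant '[{"translation":[-2,-4.5,0],"angular":[0,0,0],"hand":0.4},{"translation":[-2,-4.5,0],"angular":[0,0,0],"hand":0.4},{"translation":[-2,-4.5,0],"angular":[0,0,0],"hand":0.4},{"translation":[-2,-4.5,0],"angular":[0,0,0],"hand":0.4},{"translation":[-2,-4.5,0],"angular":[0,0,0],"hand":0.4},{"translation":[-2,-4.5,0],"angular":[0,0,0],"hand":0.4},{"translation":[-1.3,-1.5,0],"angular":[0,0,0],"hand":0.4},{"translation":[0,0,0],"angular":[0,0,0],"hand":0.4},{"translation":[0,0,0],"angular":[0,0,0],"hand":0.4}]' 25
python3 - <<'E'
from h import *
st=r.read_state(); save(r.camera('wrist'),'wrist1.png'); c=cam('wrist',st); print(st['time'],st['ee_pos'])
for o,z in [('carousel',0),('hub',.03)]:
    for d in r.mark_of('wrist',o): print(o,d,onplane(c,d['point'],z))
E
```

```text
time: 2.7
ee_pos: [0.4922, -0.2847, 0.2477]
eef_rot: [0.5, 0.5, -0.5, 0.5]
ft_force: [1.1, -0.1, 0.2]
width: 0.0611
2.7 [ 0.49219789 -0.28467621  0.24765438]
carousel {'point': [162.0, 278.8], 'confidence': 0.78} [ 0.49151734 -0.26927168  0.        ]
hub {'point': [168.6, 276.4], 'confidence': 0.8} [ 0.48904962 -0.27093483  0.03      ]
```

View pics/wrist1.png

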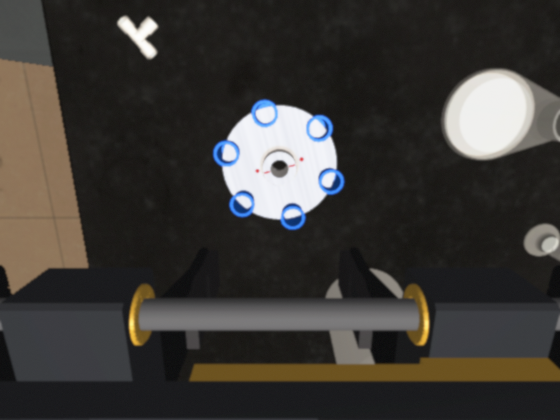

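```bash
python3 - <<'E'
from h import *
a=cv2.imread('pics/wrist1.png')
cv2.imwrite('pics/crop2.png',cv2.resize(a[90:240,200:360],None,fx=5,fy=5,interpolation=cv2.INTER_CUBIC)[:600])
cv2.imwrite('pics/crop2.png',cv2.resize(a[95:235,205:355],None,fx=4.2,fy=4.2,interpolation=cv2.INTER_CUBIC))
st=r.read_state(); c=cam('wrist',st)
def ang(p,q): 
    v=q-p; return np.degrees(np.arctan2(v[1],v[0]))
# start pose wrist cam
st0=dict(ee_pos=[0.625,0,0.2475],eef_rot=[-.5,-.5,.5,-.5]); c0=cam('wrist',st0)
f=lambda x,y:(115+y/6-.4,180+x/6-.4)
P=onplane(c0,f(246,460),.14125);Q=onplane(c0,f(322,403),.14125);print('pin ends',P,Q,np.linalg.norm(P-Q),ang(P,Q),(P+Q)/2)
L=onplane(c0,f(437,260),.079); print('lug',L)
cc=onplane(c0,f(282,440),.1465); print('spindle top',cc, ang(cc,L))
x=onplane(c0,f(365,292),.05); print('flange c',x)
for z in (.012,.018,.022,.04):
  A=onplane(c,(171,257),z);B=onplane(c,(158.5,302),z);print(z,A,B,np.linalg.norm(A-B),ang(A,B),(A+B)/2)
E
```

```text
pin ends [0.58255399 0.01843466 0.14125   ] [0.59188283 0.02538886 0.14125   ] 0.011635638444323094 36.7027944700823 [0.58721841 0.02191176 0.14125   ]
lug [0.60118032 0.03241575 0.079     ]
spindle top [0.58775604 0.02218699 0.1465    ] 37.30594210717768
flange c [0.58737026 0.02265932 0.05      ]
0.012 [ 0.46875049 -0.27580347  0.012     ] [ 0.51685821 -0.26219831  0.012     ] 0.04999453741950081 15.791235584869078 [ 0.49280435 -0.26900089  0.012     ]
0.018 [ 0.46912246 -0.27462231  0.018     ] [ 0.51645674 -0.26123588  0.018     ] 0.049190755000122065 15.791235584869101 [ 0.4927896  -0.26792909  0.018     ]
0.022 [ 0.46937044 -0.27383486  0.022     ] [ 0.51618908 -0.26059425  0.022     ] 0.048654900053869424 15.791235584869076 [ 0.49277976 -0.26721456  0.022     ]
0.04 [ 0.47048636 -0.27029136  0.04      ] [ 0.51498466 -0.25770696  0.04      ] 0.04624355279573312 15.79123558486904 [ 0.49273551 -0.26399916  0.04      ]
```

View pics/crop2.png

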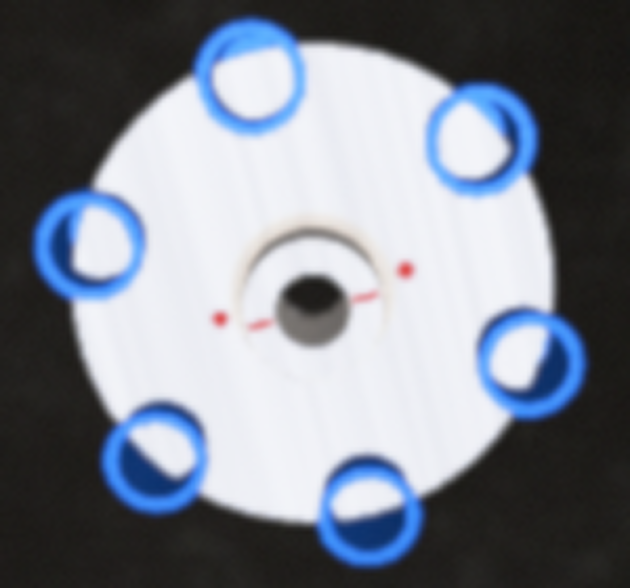

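```bash
python3 - <<'E'
from h import *
st=r.read_state(); c=cam('wrist',st)
f=lambda x,y:(95+(y+.5)/4.2-.5,205+(x+.5)/4.2-.5)
print('bore',onplane(c,f(313,311),.04))
for z in (.006,.01,.014,.018):
  A=onplane(c,f(220,319),z);B=onplane(c,f(405,270),z);print(z,(A+B)/2, np.linalg.norm(A-B))
  # plate edges
  print('  plate', onplane(c,f(313,42),z)[1],onplane(c,f(313,522),z)[1],onplane(c,f(72,280),z)[0],onplane(c,f(555,280),z)[0])
# hub top circle fit points
print('hub l/r at .04',onplane(c,f(240,310),.04),onplane(c,f(386,310),.04))
E
```

```text
bore [ 0.49251192 -0.26788734  0.04      ]
0.006 [ 0.49231254 -0.27005623  0.006     ] 0.049563437014961624
  plate -0.20733105480248631 -0.33224615831960824 0.4303442884551756 0.5550071019231637
0.01 [ 0.49230805 -0.26934187  0.01      ] 0.0490406084457888
  plate -0.20727836307125788 -0.3308757778086406 0.43099348052946296 0.5543412665433453
0.014 [ 0.49230356 -0.26862751  0.014     ] 0.048517779876616075
  plate -0.20722567134002942 -0.3295053972976729 0.43164267260375033 0.5536754311635267
0.018 [ 0.49229907 -0.26791315  0.018     ] 0.04799495130744338
  plate -0.20717297960880096 -0.32813501678670526 0.4322918646780377 0.5530095957837082
hub l/r at .04 [ 0.47525478 -0.26769193  0.04      ] [ 0.50976716 -0.26760457  0.04      ]
```

```bash
python3 -m pendant '[{"translation":[0.03,1.0,-4.5],"angular":[0,0,8],"hand":0.4},{"translation":[0,0.67,-4.5],"angular":[0,0,7.8],"hand":0.4},{"translation":[0,0,-4.5],"angular":[0,0,0],"hand":0.4},{"translation":[0,0,-4],"angular":[0,0,0],"hand":0.4},{"translation":[0,0,-2.2],"angular":[0,0,0],"hand":0.4},{"translation":[0,0,-0.5],"angular":[0,0,0],"hand":0.4},{"translation":[0,0,0],"angular":[0,0,0],"hand":0.4},{"translation":[0,0,0],"angular":[0,0,0],"hand":-0.4},{"translation":[0,0,0],"angular":[0,0,0],"hand":-0.6},{"translation":[0,0,0],"angular":[0,0,0],"hand":-0.6},{"translation":[0,0,0],"angular":[0,0,0],"hand":-0.6}]' 30
python3 - <<'E'
from h import *
st=r.read_state(); print(st); save(r.camera('wrist'),'wrist2.png');save(r.camera('side'),'side2.png')
E
```

```text
time: 3.95
ee_pos: [0.4926, -0.2683, 0.046]
eef_rot: [0.427, 0.564, -0.426, 0.564]
ft_force: [0.5, -0.3, -0.0]
width: 0.0369
{'time': 3.95, 'joint_positions': array([ 0.36533215,  0.39143079,  0.06147821,  1.84063579, -0.02983036,
        0.90975464,  0.71638942]), 'joint_vel': array([ 0.00118064,  0.00284912,  0.00048265,  0.00339185,  0.00203607,
       -0.00027359, -0.00068172]), 'joint_torque': array([-7.38314213e-02, -5.84659374e+01,  1.89083286e+00, -3.15671039e+01,
       -1.66722864e-02,  7.66899297e-02, -1.61435575e-03]), 'ee_pos': array([ 0.49255543, -0.26827505,  0.0459521 ]), 'eef_rot': array([ 0.42657608,  0.56379294, -0.42640165,  0.56422691]), 'ft_force': array([ 0.45317239, -0.34736031, -0.03627007]), 'torque': array([-0.0255592 , -0.05798578,  0.05685381]), 'width': 0.03690065107182651}
```

View pics/side2.png

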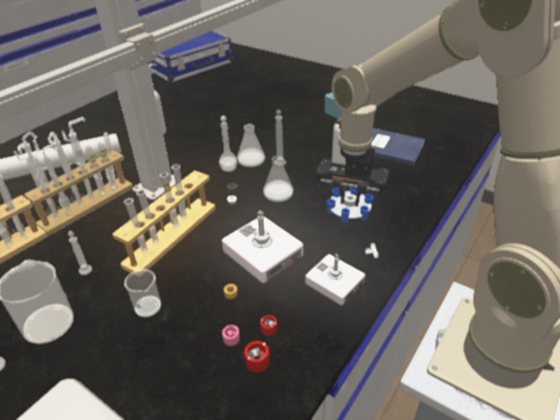

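```bash
python3 -m pendant '[{"translation":[0,0,0],"angular":[0,0,0],"hand":-0.6},{"translation":[0,0,0],"angular":[0,0,0],"hand":-0.6},{"translation":[0,0,0],"angular":[0,0,0],"hand":-0.6},{"translation":[0,0,1],"angular":[0,0,0],"hand":-0.6},{"translation":[0,0,3],"angular":[0,0,0],"hand":-0.6},{"translation":[0,0,4],"angular":[0,0,0],"hand":-0.6},{"translation":[0,0,4],"angular":[0,0,0],"hand":-0.6},{"translation":[0,0,3],"angular":[0,0,0],"hand":-0.6},{"translation":[0,0,1.5],"angular":[0,0,0],"hand":-0.6},{"translation":[0,0,0],"angular":[0,0,0],"hand":-0.6}]' 30
python3 - <<'E'
from h import *
st=r.read_state(); save(r.camera('wrist'),'wrist3.png');save(r.camera('scene'),'scene3.png')
E
```

```text
time: 5.05
ee_pos: [0.4931, -0.2688, 0.2133]
eef_rot: [0.427, 0.563, -0.426, 0.565]
ft_force: [0.3, -0.0, -2.0]
width: 0.033
```

View pics/wrist3.png

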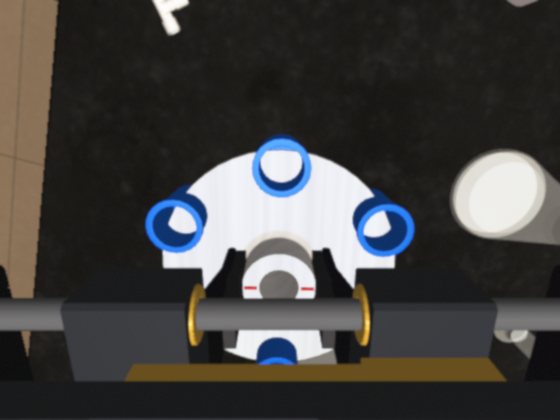

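View pics/scene3.png

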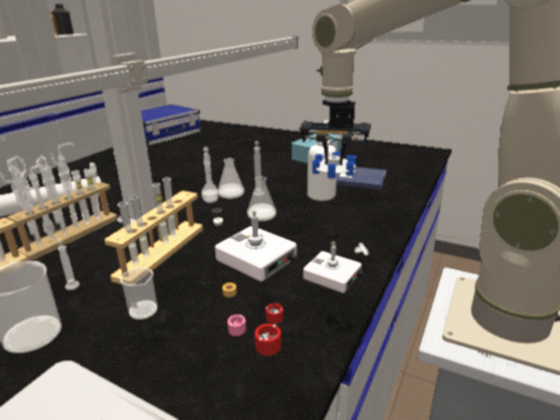

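```bash
python3 - <<'E'
from h import *
st=r.read_state(); c=cam('wrist',st); print(st['ee_pos'])
print(onplane(c,(287,279.5),.2073), onplane(c,(288,279),.2073))
print(np.degrees(R.from_quat(st['eef_rot']).as_euler('zyx')), R.from_quat(st['eef_rot']).as_matrix().round(3))
a=cv2.imread('pics/wrist3.png'); cv2.imwrite('pics/crop3.png',cv2.resize(a[230:350,210:350],None,fx=5,fy=5,interpolation=cv2.INTER_CUBIC))
E
python3 -m pendant '[{"translation":[1.35,4.15,0],"angular":[0,0,3],"hand":-0.6},{"translation":[1.35,4.15,0],"angular":[0,0,3],"hand":-0.6},{"translation":[1.35,4.15,0],"angular":[0,0,3],"hand":-0.6},{"translation":[1.35,4.15,0],"angular":[0,0,3],"hand":-0.6},{"translation":[1.35,4.15,0],"angular":[0,0,3],"hand":-0.6},{"translation":[1.35,4.15,0],"angular":[0,0,3],"hand":-0.6},{"translation":[1.35,4.2,0],"angular":[0,0,3.2],"hand":-0.6},{"translation":[0,0,0],"angular":[0,0,0],"hand":-0.6},{"translation":[0,0,0],"angular":[0,0,0],"hand":-0.6}]' 30
python3 - <<'E'
from h import *
st=r.read_state();M=R.from_quat(st['eef_rot']).as_matrix(); print(M.round(3),np.degrees(np.arctan2(M[1,1],M[0,1])))
for n in ['scene','side','wrist']:
    save(r.camera(n),n+'4.png')
    for o in ['pin','hub','carousel']: print(n,o,[(d['point'],d['confidence']) for d in r.mark_of(n,o)])
E
```

```text
[ 0.49187298 -0.26815731  0.20992859]
[ 0.49101771 -0.26727637  0.2073    ] [ 0.49093954 -0.26782354  0.2073    ]
[-90.04292223  15.79827896  90.03021836] [[-0.001  0.962  0.272]
 [ 0.     0.272 -0.962]
 [-1.    -0.001 -0.001]]
time: 6.05
ee_pos: [0.586, 0.0238, 0.2086]
eef_rot: [0.314, 0.634, -0.315, 0.632]
ft_force: [0.1, -2.2, -1.9]
width: 0.033
[[-0.003  0.797  0.604]
 [-0.     0.604 -0.797]
 [-1.    -0.003 -0.002]] 37.12553300347007
scene pin [([242.9, 332.8], 0.87), ([213.0, 252.0], 0.7)]
scene hub [([295.1, 230.1], 0.63), ([193.5, 255.6], 0.56), ([215.6, 260.5], 0.2)]
scene carousel [([204.2, 251.9], 0.83)]
side pin [([212.7, 260.1], 0.94), ([252.5, 338.5], 0.61), ([327.6, 268.5], 0.38)]
side hub [([198.1, 262.6], 0.61)]
side carousel [([204.6, 261.4], 0.97)]
wrist pin [([57.6, 18.3], 0.82)]
wrist hub [([275.8, 276.7], 0.59)]
wrist carousel [([254.6, 277.1], 0.75)]
```

View pics/crop3.png

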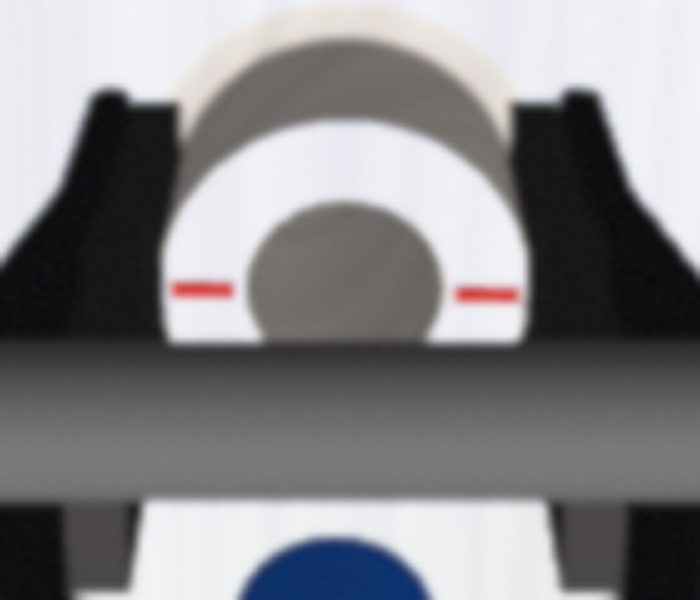

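View pics/side4.png

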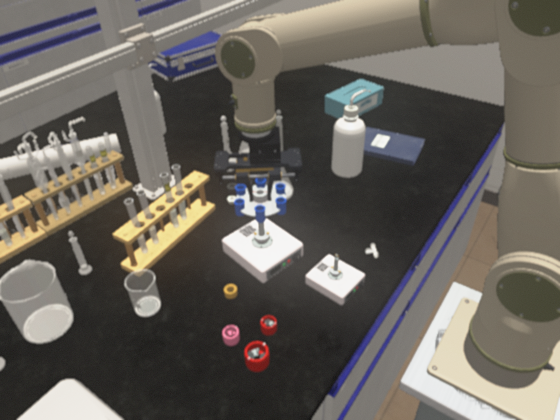

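View pics/wrist4.png

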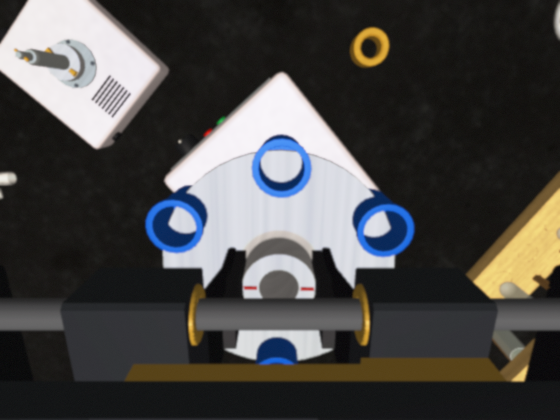

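```bash
python3 - <<'E'
from h import *
for i in range(3):
    st=r.read_state(); print(st['time'],st['ee_pos'],st['ft_force'])
c=cam('wrist',st); 
for z in (-.006,-.004):
    b=onplane(c,(288.2,279.),st['ee_pos'][2]+z); print(b,b-st['ee_pos'])
s=cam('scene');d=cam('side')
sh=onplane(s,(193.5,255.6),.197);dh=onplane(d,(198.1,262.6),.197);print(sh,dh)
print(onplane(s,(204.2,251.9),.167),onplane(d,(204.6,261.4),.167))
print(onplane(s,(213,252),.14125),onplane(d,(212.7,260.1),.14125))
a=cv2.imread('pics/side4.png'); b=cv2.imread('pics/scene4.png')
cv2.imwrite('pics/crop4.png',np.hstack([cv2.resize(a[170:250,220:300],None,fx=5,fy=5,interpolation=cv2.INTER_CUBIC),cv2.resize(b[170:250,215:295],None,fx=5,fy=5,interpolation=cv2.INTER_CUBIC)]))
E
```

```text
6.65 [0.58681491 0.02256983 0.21064614] [-0.19937943 -1.00188205 -1.34424366]
6.65 [0.58681491 0.02256983 0.21064614] [-0.19937943 -1.00188205 -1.34424366]
6.65 [0.58681491 0.02256983 0.21064614] [-0.19937943 -1.00188205 -1.34424366]
[0.58682558 0.02121272 0.20464614] [ 1.06658985e-05 -1.35710690e-03 -6.00000000e-03]
[0.58612931 0.02213376 0.20664614] [-0.00068561 -0.00043607 -0.004     ]
[0.57451808 0.03379256 0.197     ] [0.57310392 0.02878568 0.197     ]
[0.5858673 0.0343435 0.167    ] [0.58486517 0.01999128 0.167     ]
[0.58885195 0.03099708 0.14125   ] [0.58922819 0.02147095 0.14125   ]
```

View pics/crop4.png

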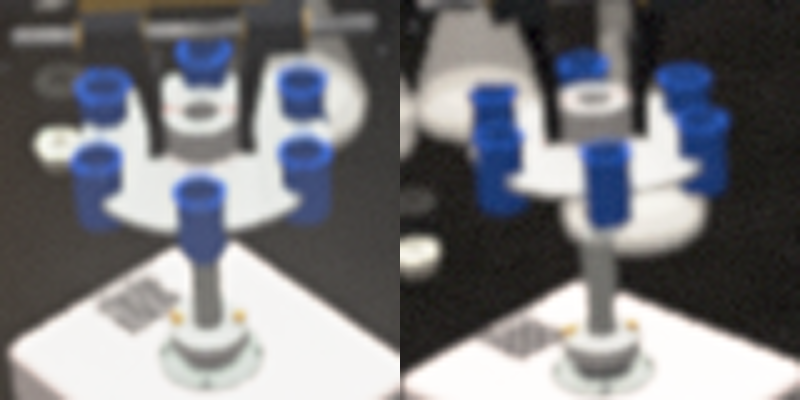

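```bash
python3 -m pendant '[{"translation":[0.07,0.06,-0.8],"angular":[0,0,0],"hand":-0.6},{"translation":[0,0,-0.6],"angular":[0,0,0],"hand":-0.6},{"translation":[0,0,-0.3],"angular":[0,0,0],"hand":-0.6},{"translation":[0,0,-0.2],"angular":[0,0,0],"hand":-0.6},{"translation":[0,0,-0.2],"angular":[0,0,0],"hand":-0.6},{"translation":[0,0,0],"angular":[0,0,0],"hand":-0.6}]' 30
```

```text
time: 7.25
ee_pos: [0.5874, 0.0233, 0.1894]
eef_rot: [0.315, 0.633, -0.316, 0.633]
ft_force: [0.5, -0.8, -2.7]
width: 0.0328
```

```bash
python3 -m pendant '[{"translation":[0,0,-0.2],"angular":[0,0,0],"hand":-0.6},{"translation":[0,0,-0.2],"angular":[0,0,0],"hand":-0.6},{"translation":[0,0,-0.1],"angular":[0,0,0],"hand":-0.6}]' 30
```

```text
time: 7.55
ee_pos: [0.5875, 0.0233, 0.1844]
eef_rot: [0.316, 0.633, -0.316, 0.633]
ft_force: [-0.2, 0.6, -1.8]
width: 0.0332
```

```bash
python3 -m pendant '[{"translation":[0,0,-0.3],"angular":[0,0,0],"hand":-0.6},{"translation":[0,0,-0.2],"angular":[0,0,0],"hand":-0.6},{"translation":[0,0,0],"angular":[0,0,0],"hand":-0.6}]' 30
```

```text
time: 7.85
ee_pos: [0.5873, 0.0233, 0.1791]
eef_rot: [0.315, 0.633, -0.316, 0.633]
ft_force: [0.2, -0.2, -3.1]
width: 0.0333
```

```bash
python3 -m pendant '[{"translation":[0,0,-0.3],"angular":[0,0,0],"hand":-0.6},{"translation":[0,0,-0.3],"angular":[0,0,0],"hand":-0.6},{"translation":[0,0,0],"angular":[0,0,0],"hand":-0.6}]' 30
```

```text
time: 8.15
ee_pos: [0.5872, 0.0233, 0.173]
eef_rot: [0.315, 0.633, -0.316, 0.633]
ft_force: [-0.1, 0.0, -1.9]
width: 0.0332
```

```bash
python3 -m pendant '[{"translation":[0,0,-0.4],"angular":[0,0,0],"hand":-0.6},{"translation":[0,0,-0.3],"angular":[0,0,0],"hand":-0.6},{"translation":[0,0,0],"angular":[0,0,0],"hand":-0.6}]' 30
```

```text
time: 8.45
ee_pos: [0.5872, 0.0233, 0.1659]
eef_rot: [0.315, 0.633, -0.316, 0.633]
ft_force: [-1.0, 0.6, -1.4]
width: 0.0331
```

```bash
python3 -m pendant '[{"translation":[0,0,-0.8],"angular":[0,0,0],"hand":-0.6},{"translation":[0,0,-0.8],"angular":[0,0,0],"hand":-0.6},{"translation":[0,0,-0.8],"angular":[0,0,0],"hand":-0.6},{"translation":[0,0,-0.8],"angular":[0,0,0],"hand":-0.6},{"translation":[0,0,-0.4],"angular":[0,0,0],"hand":-0.6},{"translation":[0,0,0],"angular":[0,0,0],"hand":-0.6}]' 30
```

```text
time: 9.05
ee_pos: [0.5872, 0.0233, 0.1298]
eef_rot: [0.315, 0.633, -0.316, 0.633]
ft_force: [0.2, 0.0, -1.0]
width: 0.0328
```

```bash
python3 -m pendant '[{"translation":[0,0,-0.2],"angular":[0,0,0],"hand":-0.6},{"translation":[0,0,-0.2],"angular":[0,0,0],"hand":-0.6},{"translation":[0,0,-0.1],"angular":[0,0,0],"hand":-0.6},{"translation":[0,0,0],"angular":[0,0,0],"hand":-0.6}]' 30
```

```text
time: 9.45
ee_pos: [0.5875, 0.0233, 0.1255]
eef_rot: [0.315, 0.633, -0.315, 0.633]
ft_force: [1.5, -1.1, -2.1]
width: 0.0329
```

```bash
python3 -m pendant '[{"translation":[0,0,-0.2],"angular":[0,0,0],"hand":-0.6},{"translation":[0,0,-0.1],"angular":[0,0,0],"hand":-0.6},{"translation":[0,0,0],"angular":[0,0,0],"hand":-0.6}]' 30
```

```text
time: 9.75
ee_pos: [0.5874, 0.0233, 0.1224]
eef_rot: [0.315, 0.633, -0.316, 0.633]
ft_force: [-0.7, 0.1, -0.9]
width: 0.0329
```

```bash
python3 -m pendant '[{"translation":[0,0,-0.2],"angular":[0,0,0],"hand":-0.6},{"translation":[0,0,0],"angular":[0,0,0],"hand":-0.6}]' 30
```

```text
time: 9.95
ee_pos: [0.5874, 0.0233, 0.1203]
eef_rot: [0.315, 0.633, -0.316, 0.633]
ft_force: [0.6, 0.4, -2.1]
width: 0.0328
```

```bash
python3 -m pendant '[{"translation":[0,0,-0.1],"angular":[0,0,0],"hand":-0.6},{"translation":[0,0,0],"angular":[0,0,0],"hand":-0.6}]' 30
```

```text
time: 10.15
ee_pos: [0.5876, 0.0233, 0.1199]
eef_rot: [0.316, 0.633, -0.315, 0.633]
ft_force: [-1.8, 0.4, 2.2]
width: 0.0328
```

```bash
python3 -m pendant '[{"translation":[0,0,-0.1],"angular":[0,0,0],"hand":-0.6},{"translation":[0,0,0],"angular":[0,0,0],"hand":-0.6}]' 30
```

```text
time: 10.35
ee_pos: [0.5876, 0.0233, 0.1189]
eef_rot: [0.316, 0.633, -0.315, 0.633]
ft_force: [-3.0, -0.1, 4.6]
width: 0.0331
```

```bash
python3 -m pendant '[{"translation":[0,0,0],"angular":[0,0,0],"hand":0.4},{"translation":[0,0,0],"angular":[0,0,0],"hand":0.4},{"translation":[0,0,0],"angular":[0,0,0],"hand":0.4},{"translation":[0,0,0.5],"angular":[0,0,0],"hand":0.4},{"translation":[0,0,2],"angular":[0,0,0],"hand":0.4},{"translation":[0,0,4],"angular":[0,0,0],"hand":0.4},{"translation":[0,0,4],"angular":[0,0,0],"hand":0.4},{"translation":[0,0,2.5],"angular":[0,0,0],"hand":0.4},{"translation":[0,0,0],"angular":[0,0,0],"hand":0.4}]' 30
python3 - <<'E'
from h import *
st=r.read_state(); print(st['time'],st['ee_pos'],st['ft_force'],st['width'])
for n in ['scene','side','wrist']: save(r.camera(n),n+'5.png')
a=cv2.imread('pics/side5.png'); b=cv2.imread('pics/scene5.png')
cv2.imwrite('pics/crop5.png',np.hstack([cv2.resize(a[190:290,220:300],None,fx=5,fy=5,interpolation=cv2.INTER_CUBIC),cv2.resize(b[190:290,215:295],None,fx=5,fy=5,interpolation=cv2.INTER_CUBIC)]))
E
```

```text
time: 11.25
ee_pos: [0.5893, 0.0236, 0.2533]
eef_rot: [0.317, 0.631, -0.314, 0.635]
ft_force: [0.0, 0.2, 0.2]
width: 0.0609
11.25 [0.58925463 0.02357024 0.25327074] [0.02497676 0.15887225 0.1809799 ] 0.0608927030653164
```

View pics/crop5.png

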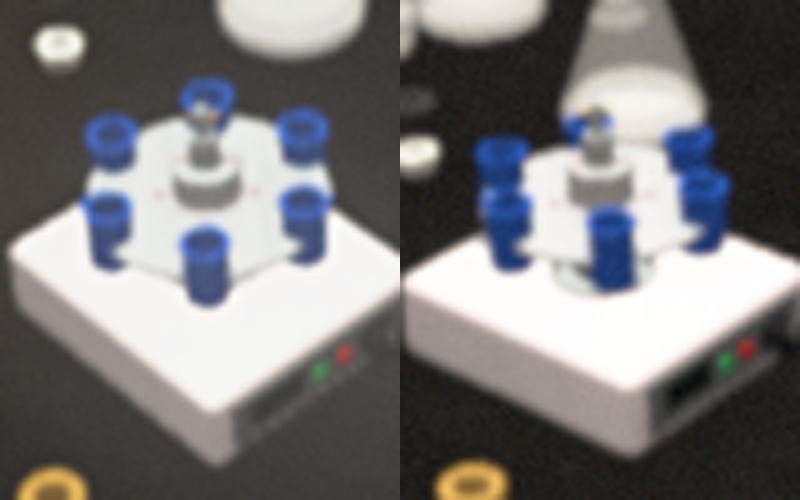

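View pics/wrist5.png

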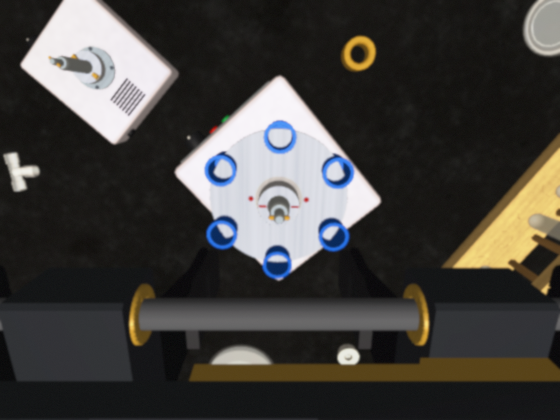

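```bash
python3 - <<'E'
from h import *
a=cv2.imread('pics/wrist5.png')
cv2.imwrite('pics/crop6.png',np.hstack([cv2.resize(a[170:230,240:320],None,fx=6,fy=6,interpolation=cv2.INTER_CUBIC),cv2.resize(a[25:85,330:385],None,fx=6,fy=6,interpolation=cv2.INTER_CUBIC)]))
st=r.read_state(); print(st['time'],st['ee_pos'],st['eef_rot'])
E
```

```text
11.4 [0.58717562 0.0232538  0.24786637] [ 0.31536399  0.63307406 -0.31567185  0.63254571]
```

View pics/crop6.png

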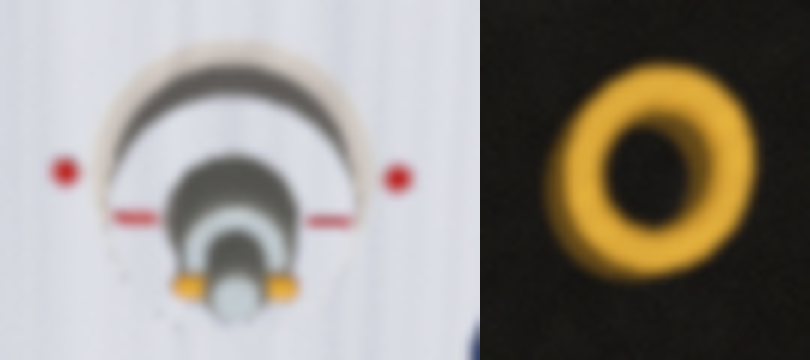

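```bash
python3 - <<'E'
from h import *
st=r.read_state(); c=cam('wrist',st)
f=lambda x,y,r0,c0:(r0+(y+.5)/6-.5,c0+(x+.5)/6-.5)
print('spindle',onplane(c,f(236,297,170,240),.1465))
P=onplane(c,f(188,287,170,240),.14125);Q=onplane(c,f(285,290,170,240),.14125);v=Q-P;print('pin',(P+Q)/2,np.degrees(np.arctan2(v[1],v[0])),np.linalg.norm(v))
print('spacer',onplane(c,f(180,170,25,330),.018))
for z in (.110,.114,.119):
  a=onplane(c,f(109,218,170,240),z);b=onplane(c,f(358,220,170,240),z);print(z,'hub dia',np.linalg.norm(a-b),(a+b)/2)
E
```

```text
spindle [0.58658477 0.02257764 0.1465    ]
pin [0.58705598 0.02205362 0.14125   ] 35.15215589909457 0.011859726974515466
spacer [0.57333469 0.16903441 0.018     ]
0.11 hub dia 0.033972765085218674 [0.58706817 0.02135512 0.11      ]
0.114 hub dia 0.033479565619408104 [0.58634583 0.02232324 0.114     ]
0.119 hub dia 0.0328630662871449 [0.5854429  0.02353338 0.119     ]
```

```bash
python3 -m pendant '[{"translation":[-0.4,4,0],"angular":[0,0,0],"hand":0.3},{"translation":[-0.4,4,0],"angular":[0,0,0],"hand":0.3},{"translation":[-0.4,4,-2],"angular":[0,0,0],"hand":0.3},{"translation":[-0.2,2.5,-4],"angular":[0,0,0],"hand":0.3},{"translation":[0,0,-2],"angular":[0,0,0],"hand":0.3},{"translation":[0,0,0],"angular":[0,0,0],"hand":0.3},{"translation":[0,0,0],"angular":[0,0,0],"hand":0.3},{"translation":[0,0,0],"angular":[0,0,0],"hand":0.3}]' 25
python3 - <<'E'
from h import *
st=r.read_state(); im=r.camera('wrist');save(im,'wrist6.png'); c=cam('wrist',st); print(st['time'],st['ee_pos'])
hsv=cv2.cvtColor(im,cv2.COLOR_RGB2HSV); m=cv2.inRange(hsv,(15,120,100),(30,255,255)); m[265:]=0
n,l,s,ce=cv2.connectedComponentsWithStats(m); print(s,ce)
E
```

```text
time: 12.2
ee_pos: [0.5744, 0.1676, 0.1699]
eef_rot: [0.316, 0.632, -0.316, 0.633]
ft_force: [-0.6, 0.8, 0.6]
width: 0.0563
12.2 [0.57437419 0.16758063 0.16985618]
[[     0      0    560    420 234269]
 [   262    177     37     39    927]
 [   519    264      4      1      4]] [[279.49241684 209.55014108]
 [280.37648328 196.59331176]
 [520.5        264.        ]]
```

View pics/wrist6.png

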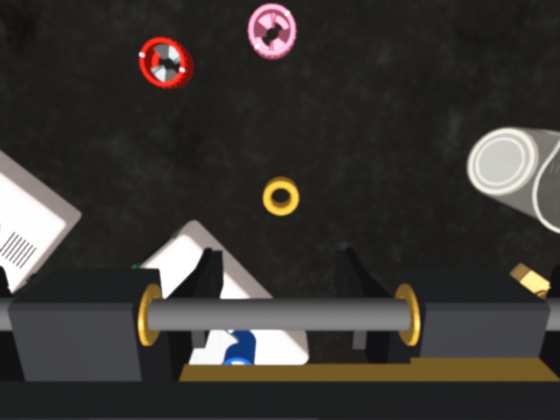

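```bash
python3 - <<'E'
from h import *
a=cv2.imread('pics/wrist6.png')
cv2.imwrite('pics/crop7.png',np.hstack([cv2.resize(a[170:225,250:310],None,fx=6.5,fy=6.5,interpolation=cv2.INTER_CUBIC),cv2.resize(a[30:85,135:195],None,fx=6.5,fy=6.5,interpolation=cv2.INTER_CUBIC)]))
st=r.read_state(); c=cam('wrist',st); print(st['ee_pos'])
print(onplane(c,(196.5,280.5),.018))
E
```

```text
[0.57443296 0.16772247 0.17002664]
[0.57356121 0.17033324 0.018     ]
```

View pics/crop7.png

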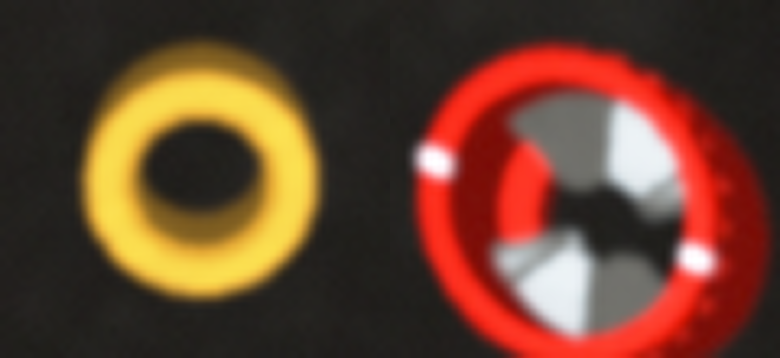

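```bash
python3 - <<'E'
from h import *
st=dict(ee_pos=[.5744,.1677,.17],eef_rot=r.read_state()['eef_rot']); c=cam('wrist',st)
g=lambda x,y,r0,c0:(r0+(y+.5)/6.5-.5,c0+(x+.5)/6.5-.5)
print(onplane(c,g(201,182,170,250),.018))
A=onplane(c,g(45,162,30,135),.026);B=onplane(c,g(307,260,30,135),.026);v=B-A
print('cap',A,B,(A+B)/2,np.linalg.norm(v),np.degrees(np.arctan2(v[1],v[0])))
E
```

```text
[0.57409758 0.16955532 0.018     ]
cap [0.42479572 0.19714874 0.026     ] [0.45411432 0.20620507 0.026     ] [0.43945502 0.20167691 0.026     ] 0.03068545592657127 17.165592521180027
```

```bash
python3 -m pendant '[{"translation":[-0.03,0.19,-4],"angular":[0,0,0],"hand":0.3},{"translation":[0,0,-4],"angular":[0,0,0],"hand":0.3},{"translation":[0,0,-4],"angular":[0,0,0],"hand":0.3},{"translation":[0,0,-1.7],"angular":[0,0,0],"hand":0.1},{"translation":[0,0,-0.4],"angular":[0,0,0],"hand":0},{"translation":[0,0,0],"angular":[0,0,0],"hand":-0.1},{"translation":[0,0,0],"angular":[0,0,0],"hand":-0.6},{"translation":[0,0,0],"angular":[0,0,0],"hand":-0.6},{"translation":[0,0,0],"angular":[0,0,0],"hand":-0.6},{"translation":[0,0,0],"angular":[0,0,0],"hand":-0.6},{"translation":[0,0,0],"angular":[0,0,0],"hand":-0.6}]' 20
```

```text
time: 13.35
ee_pos: [0.5743, 0.1705, 0.0292]
eef_rot: [0.316, 0.632, -0.315, 0.633]
ft_force: [-0.8, -0.4, 7.3]
width: 0.0292
```

```bash
python3 -m pendant '[{"translation":[0,0,0],"angular":[0,0,0],"hand":-0.6},{"translation":[0,0,1.5],"angular":[0,0,0],"hand":-0.6},{"translation":[0,0,4],"angular":[0,0,0],"hand":-0.6},{"translation":[0,0,4],"angular":[0,0,0],"hand":-0.6},{"translation":[0,0,4],"angular":[0,0,0],"hand":-0.6},{"translation":[0,0,1.5],"angular":[0,0,0],"hand":-0.6},{"translation":[0,0,0],"angular":[0,0,0],"hand":-0.6},{"translation":[0,0,0],"angular":[0,0,0],"hand":-0.6},{"translation":[0,0,0],"angular":[0,0,0],"hand":-0.6}]' 20
python3 - <<'E'
from h import *
st=r.read_state(); im=r.camera('wrist');save(im,'wrist7.png'); c=cam('wrist',st); print(st['time'],st['ee_pos'],st['ft_force'])
save(r.camera('side'),'side7.png')
a=cv2.imread('pics/wrist7.png');b=cv2.imread('pics/side7.png')
cv2.imwrite('pics/crop8.png',np.hstack([cv2.resize(a[230:350,210:350],None,fx=4,fy=4,interpolation=cv2.INTER_CUBIC),cv2.resize(b[160:280,180:250],None,fx=4,fy=4,interpolation=cv2.INTER_CUBIC)]))
E
```

```text
time: 14.25
ee_pos: [0.5723, 0.1699, 0.1758]
eef_rot: [0.315, 0.634, -0.316, 0.632]
ft_force: [0.5, -0.1, -0.6]
width: 0.0291
14.25 [0.57230434 0.16986962 0.17581483] [ 0.47548938 -0.06481788 -0.56747735]
```

View pics/crop8.png

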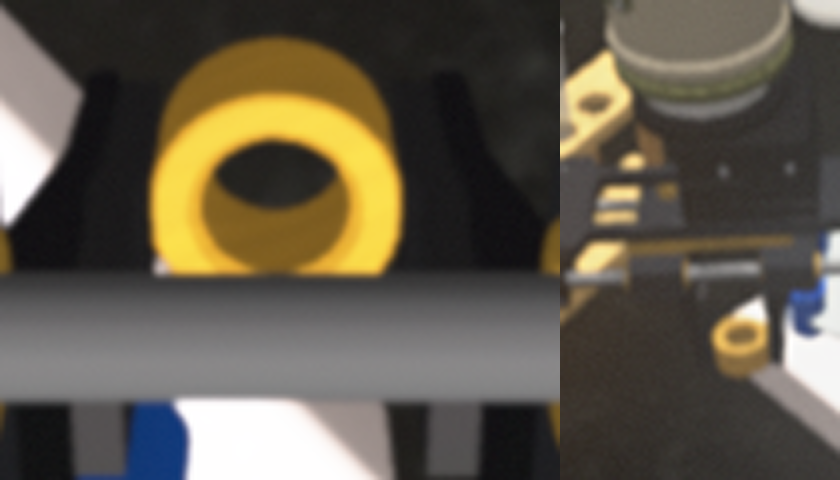

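```bash
python3 - <<'E'
from h import *
st=r.read_state(); c=cam('wrist',st); M=R.from_quat(st['eef_rot']).as_matrix(); print(st['ee_pos'],np.degrees(np.arctan2(M[1,1],M[0,1])))
for dz in (-.011,-.013):
    for row in (279.5,280.6,281.5):
        b=onplane(c,(row,278.6),st['ee_pos'][2]+dz)-st['ee_pos']; print(dz,row,(M.T@b).round(4), b.round(4))
# tool-frame for carousel bore earlier: 288.2,279 dz -.006
b=onplane(c,(288.2,279.),st['ee_pos'][2]-.006)-st['ee_pos']; print((M.T@b).round(4))
E
```

```text
[0.572461   0.16995194 0.17594485] 37.00215456868574
-0.011 279.5 [ 0.011  -0.001  -0.0006] [-0.0012 -0.0001 -0.011 ]
-0.011 280.6 [ 0.011  -0.001  -0.0001] [-0.0009 -0.0006 -0.011 ]
-0.011 281.5 [ 0.011  -0.001   0.0004] [-0.0006 -0.0009 -0.011 ]
-0.013 279.5 [ 0.013  -0.001   0.0004] [-0.0006 -0.001  -0.013 ]
-0.013 280.6 [ 0.013 -0.001  0.001] [-0.0002 -0.0014 -0.013 ]
-0.013 281.5 [ 0.013  -0.001   0.0015] [ 0.0001 -0.0018 -0.013 ]
[ 0.006  -0.0008  0.0011]
```

```bash
python3 -m pendant '[{"translation":[0,0,2],"angular":[0,0,0],"hand":-0.6},{"translation":[0.3,-2.77,0],"angular":[0,0,0],"hand":-0.6},{"translation":[0.44,-4,0],"angular":[0,0,0],"hand":-0.6},{"translation":[0.4,-4,0],"angular":[0,0,0],"hand":-0.6},{"translation":[0.4,-4,0],"angular":[0,0,0],"hand":-0.6},{"translation":[0,0,0],"angular":[0,0,0],"hand":-0.6},{"translation":[0,0,0],"angular":[0,0,0],"hand":-0.6},{"translation":[0,0,0],"angular":[0,0,0],"hand":-0.6}]' 20
python3 - <<'E'
from h import *
st=r.read_state(); print(st['time'],st['ee_pos'],st['ft_force'])
for n in ['side','scene']: save(r.camera(n),n+'8.png')
a=cv2.imread('pics/side8.png');b=cv2.imread('pics/scene8.png')
cv2.imwrite('pics/crop9.png',np.hstack([cv2.resize(a[170:270,220:300],None,fx=5,fy=5,interpolation=cv2.INTER_CUBIC),cv2.resize(b[170:270,215:295],None,fx=5,fy=5,interpolation=cv2.INTER_CUBIC)]))
E
```

```text
time: 15.15
ee_pos: [0.5883, 0.024, 0.197]
eef_rot: [0.315, 0.633, -0.315, 0.633]
ft_force: [0.6, 0.3, -0.1]
width: 0.029
15.15 [0.58832817 0.02395564 0.19701427] [ 0.59439662  0.33313612 -0.10565352]
```

View pics/crop9.png

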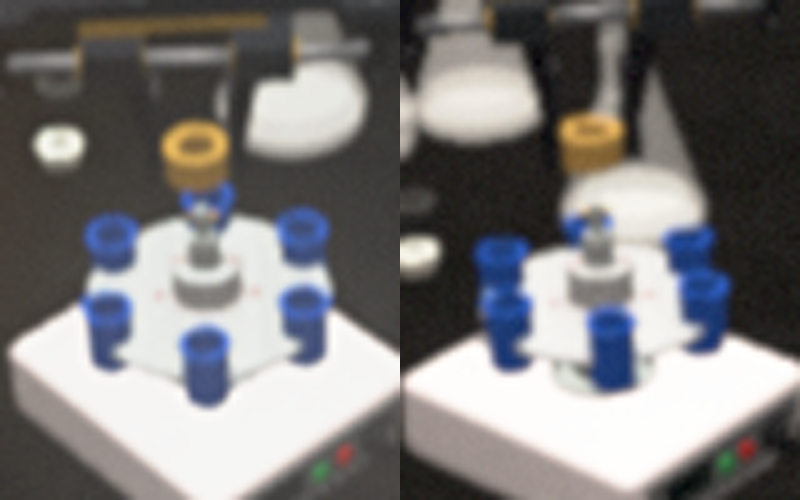

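```bash
python3 -m pendant '[{"translation":[0,-0.05,-1],"angular":[0,0,0],"hand":-0.6},{"translation":[0,0,-0.6],"angular":[0,0,0],"hand":-0.6},{"translation":[0,0,-0.3],"angular":[0,0,0],"hand":-0.6},{"translation":[0,0,0],"angular":[0,0,0],"hand":-0.6}]' 20
```

```text
time: 15.65
ee_pos: [0.5882, 0.0221, 0.1777]
eef_rot: [0.315, 0.633, -0.316, 0.632]
ft_force: [0.3, 0.1, 0.0]
width: 0.029
```

```bash
python3 -m pendant '[{"translation":[0,0,-0.2],"angular":[0,0,0],"hand":-0.6},{"translation":[0,0,-0.2],"angular":[0,0,0],"hand":-0.6},{"translation":[0,0,0],"angular":[0,0,0],"hand":-0.6}]' 20
```

```text
time: 15.95
ee_pos: [0.5885, 0.022, 0.1744]
eef_rot: [0.315, 0.633, -0.316, 0.633]
ft_force: [0.4, 1.1, -0.1]
width: 0.0292
```

```bash
python3 -m pendant '[{"translation":[0,0,-0.2],"angular":[0,0,0],"hand":-0.6},{"translation":[0,0,-0.2],"angular":[0,0,0],"hand":-0.6},{"translation":[0,0,0],"angular":[0,0,0],"hand":-0.6}]' 20
```

```text
time: 16.25
ee_pos: [0.5884, 0.022, 0.1702]
eef_rot: [0.315, 0.633, -0.316, 0.633]
ft_force: [-0.5, -0.0, -0.4]
width: 0.0292
```

```bash
python3 -m pendant '[{"translation":[0,0,-0.2],"angular":[0,0,0],"hand":-0.6},{"translation":[0,0,-0.2],"angular":[0,0,0],"hand":-0.6},{"translation":[0,0,0],"angular":[0,0,0],"hand":-0.6}]' 20
```

```text
time: 16.55
ee_pos: [0.5884, 0.022, 0.1662]
eef_rot: [0.315, 0.633, -0.316, 0.633]
ft_force: [-0.3, -0.6, -0.9]
width: 0.0287
```

```bash
python3 -m pendant '[{"translation":[0,0,-0.3],"angular":[0,0,0],"hand":-0.6},{"translation":[0,0,-0.2],"angular":[0,0,0],"hand":-0.6},{"translation":[0,0,0],"angular":[0,0,0],"hand":-0.6}]' 20
```

```text
time: 16.85
ee_pos: [0.5884, 0.022, 0.1612]
eef_rot: [0.315, 0.633, -0.316, 0.633]
ft_force: [0.1, -0.8, -0.2]
width: 0.029
```

```bash
python3 -m pendant '[{"translation":[0,0,-0.3],"angular":[0,0,0],"hand":-0.6},{"translation":[0,0,-0.3],"angular":[0,0,0],"hand":-0.6},{"translation":[0,0,-0.2],"angular":[0,0,0],"hand":-0.6},{"translation":[0,0,0],"angular":[0,0,0],"hand":-0.6}]' 20
```

```text
time: 17.25
ee_pos: [0.5884, 0.0221, 0.1532]
eef_rot: [0.315, 0.633, -0.316, 0.633]
ft_force: [-0.7, 0.1, -0.7]
width: 0.0289
```

```bash
python3 -m pendant '[{"translation":[0,0,-0.4],"angular":[0,0,0],"hand":-0.6},{"translation":[0,0,-0.3],"angular":[0,0,0],"hand":-0.6},{"translation":[0,0,-0.2],"angular":[0,0,0],"hand":-0.6},{"translation":[0,0,0],"angular":[0,0,0],"hand":-0.6}]' 20
```

```text
time: 17.65
ee_pos: [0.5884, 0.0224, 0.1441]
eef_rot: [0.315, 0.633, -0.315, 0.633]
ft_force: [-0.7, 3.0, -1.6]
width: 0.0293
```

Lightly touching sideways; ~1 mm above the hub. Lower 1 mm and release.

```bash
python3 -m pendant '[{"translation":[0,0,-0.1],"angular":[0,0,0],"hand":-0.6},{"translation":[0,0,0],"angular":[0,0,0],"hand":-0.6}]' 20
```

```text
time: 17.85
ee_pos: [0.5885, 0.0224, 0.1435]
eef_rot: [0.316, 0.633, -0.315, 0.633]
ft_force: [-1.0, 3.5, -0.3]
width: 0.0292
```

```bash
python3 -m pendant '[{"translation":[0,0,0],"angular":[0,0,0],"hand":-0.1},{"translation":[0,0,0],"angular":[0,0,0],"hand":0.05},{"translation":[0,0,0],"angular":[0,0,0],"hand":0.05},{"translation":[0,0,0.5],"angular":[0,0,0],"hand":0.05},{"translation":[0,0,3],"angular":[0,0,0],"hand":0.05},{"translation":[0,0,4],"angular":[0,0,0],"hand":0.2},{"translation":[0,0,3],"angular":[0,0,0],"hand":0.3},{"translation":[0,0,0],"angular":[0,0,0],"hand":0.3},{"translation":[0,0,0],"angular":[0,0,0],"hand":0.3},{"translation":[0,0,0],"angular":[0,0,0],"hand":0.3}]' 20
python3 - <<'E'
from h import *
st=r.read_state(); print(st['time'],st['ee_pos'],st['ft_force'])
for n in ['wrist','side','scene']: save(r.camera(n),n+'10.png')
a=cv2.imread('pics/side10.png');b=cv2.imread('pics/scene10.png')
cv2.imwrite('pics/crop10.png',np.hstack([cv2.resize(a[170:270,220:300],None,fx=5,fy=5,interpolation=cv2.INTER_CUBIC),cv2.resize(b[170:270,215:295],None,fx=5,fy=5,interpolation=cv2.INTER_CUBIC)]))
a=cv2.imread('pics/wrist10.png'); cv2.imwrite('pics/crop11.png',cv2.resize(a[130:250,200:350],None,fx=5,fy=5,interpolation=cv2.INTER_CUBIC))
E
```

```text
time: 18.85
ee_pos: [0.5881, 0.0218, 0.2475]
eef_rot: [0.315, 0.633, -0.316, 0.632]
ft_force: [0.2, -0.0, -0.4]
width: 0.0561
18.85 [0.58810402 0.02182066 0.24750941] [ 0.2318893  -0.0267974  -0.36317423]
```

View pics/crop10.png

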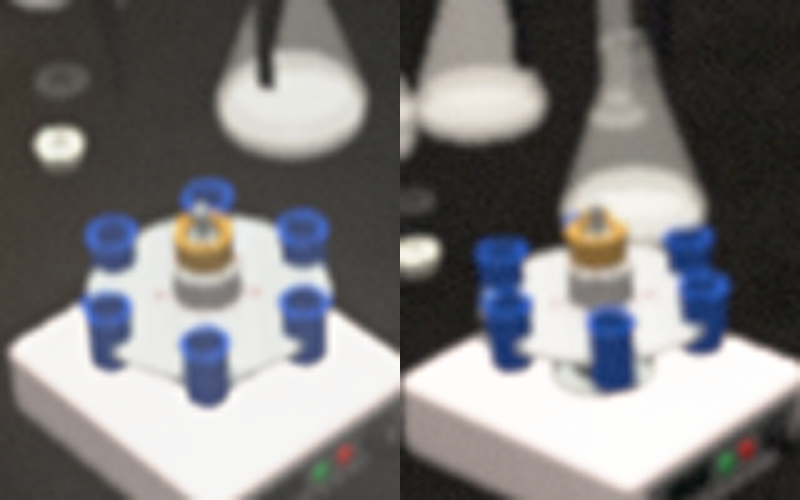

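View pics/crop11.png

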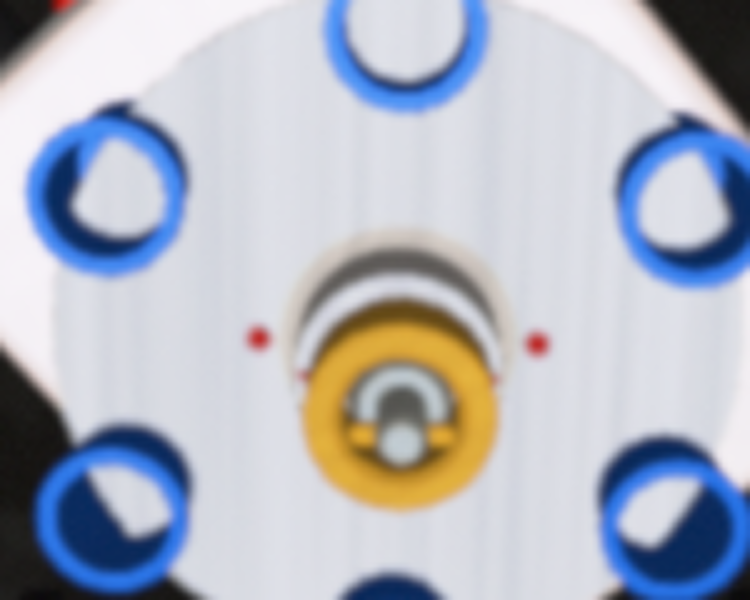

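```bash
python3 -m pendant '[{"translation":[-2.8,3.4,0],"angular":[0,0,-4],"hand":0.3},{"translation":[-3,3.6,0],"angular":[0,0,-4],"hand":0.3},{"translation":[-3,3.6,0],"angular":[0,0,-4],"hand":0.3},{"translation":[-3,3.6,-2],"angular":[0,0,-4],"hand":0.3},{"translation":[-3,3.6,-3.5],"angular":[0,0,-3.8],"hand":0.3},{"translation":[0,0,-2],"angular":[0,0,0],"hand":0.3},{"translation":[0,0,0],"angular":[0,0,0],"hand":0.3},{"translation":[0,0,0],"angular":[0,0,0],"hand":0.3},{"translation":[0,0,0],"angular":[0,0,0],"hand":0.3}]' 20
python3 - <<'E'
from h import *
st=r.read_state(); im=r.camera('wrist'); save(im,'wrist12.png'); print(st['time'],st['ee_pos'],st['eef_rot'])
a=cv2.imread('pics/wrist12.png'); cv2.imwrite('pics/crop12.png',cv2.resize(a[150:250,220:340],None,fx=6,fy=6,interpolation=cv2.INTER_CUBIC))
E
```

```text
time: 19.9
ee_pos: [0.4467, 0.1936, 0.1801]
eef_rot: [0.42, 0.569, -0.42, 0.569]
ft_force: [0.1, -0.6, 0.3]
width: 0.0565
19.9 [0.44666111 0.19358093 0.18011134] [ 0.42049583  0.5685446  -0.41958816  0.56910989]
```

View pics/wrist12.png

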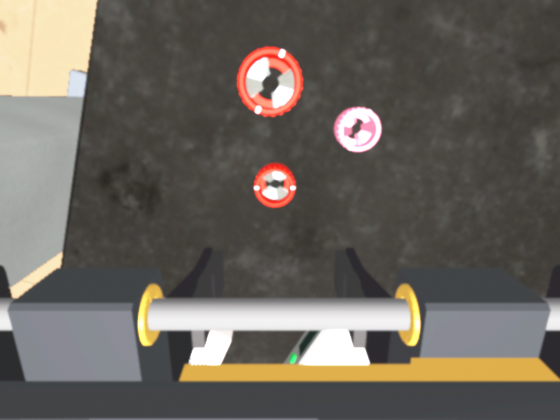

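View pics/crop12.png

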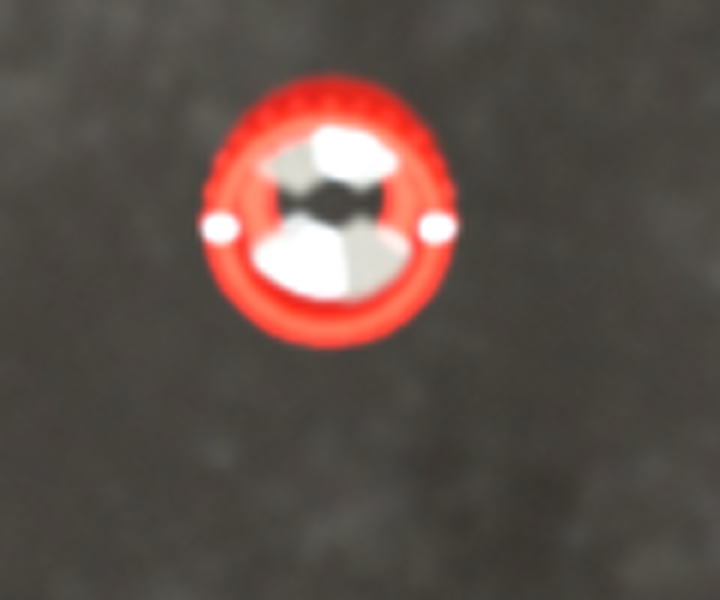

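```bash
python3 - <<'E'
from h import *
st=r.read_state(); c=cam('wrist',st); M=R.from_quat(st['eef_rot']).as_matrix(); print(st['time'],st['ee_pos'],np.degrees(np.arctan2(M[1,1],M[0,1])))
g=lambda x,y:(150+(y+.5)/6-.5,220+(x+.5)/6-.5)
A=onplane(c,g(220,228),.026);B=onplane(c,g(437,228),.026);v=B-A;m=(A+B)/2
print('cap',m,np.linalg.norm(v),np.degrees(np.arctan2(v[1],v[0])), m+.0008*M[:,1], (m+.0008*M[:,1]-st['ee_pos'])*100)
print(st['joint_positions'])
E
```

```text
19.95 [0.44668483 0.19367505 0.18015646] 17.1127087015245
cap [0.43960166 0.20163419 0.026     ] 0.03085539337672595 17.09512584881544 [0.44036625 0.2018696  0.02600144] [ -0.63185861   0.81945423 -15.41550157]
[-0.20628703  0.09722648 -0.31141195  1.89202006  0.03274291  1.15539409
 -0.23081154]
```

```bash
python3 -m pendant '[{"translation":[-0.63,0.82,-3],"angular":[0,0,0],"hand":0.3},{"translation":[0,0,-4],"angular":[0,0,0],"hand":0.3},{"translation":[0,0,-4],"angular":[0,0,0],"hand":0.3},{"translation":[0,0,-3],"angular":[0,0,0],"hand":0.3},{"translation":[0,0,-1.1],"angular":[0,0,0],"hand":0.2},{"translation":[0,0,0],"angular":[0,0,0],"hand":0},{"translation":[0,0,0],"angular":[0,0,0],"hand":0}]' 20
```

```text
time: 20.65
ee_pos: [0.4404, 0.2027, 0.0295]
eef_rot: [0.42, 0.569, -0.419, 0.569]
ft_force: [-0.9, 0.1, 0.3]
width: 0.0459
```

```bash
python3 -m pendant '[{"translation":[0,0,0],"angular":[0,0,0],"hand":-0.6},{"translation":[0,0,0],"angular":[0,0,0],"hand":-0.6},{"translation":[0,0,0],"angular":[0,0,0],"hand":-0.6},{"translation":[0,0,0],"angular":[0,0,0],"hand":-0.6}]' 40
```

```text
time: 21.05
ee_pos: [0.44, 0.2026, 0.0292]
eef_rot: [0.42, 0.569, -0.419, 0.57]
ft_force: [-0.8, -1.1, 7.1]
width: 0.0324
```

```bash
python3 -m pendant '[{"translation":[0,0,0],"angular":[0,0,0],"hand":-0.6},{"translation":[0,0,1.5],"angular":[0,0,0],"hand":-0.6},{"translation":[0,0,4],"angular":[0,0,0],"hand":-0.6},{"translation":[0,0,4],"angular":[0,0,0],"hand":-0.6},{"translation":[0,0,4],"angular":[0,0,0],"hand":-0.6},{"translation":[0,0,3],"angular":[0,0,0],"hand":-0.6},{"translation":[0,0,1.5],"angular":[0,0,0],"hand":-0.6},{"translation":[0,0,0],"angular":[0,0,0],"hand":-0.6},{"translation":[0,0,0],"angular":[0,0,0],"hand":-0.6},{"translation":[0,0,0],"angular":[0,0,0],"hand":-0.6}]' 40
python3 - <<'E'
from h import *
st=r.read_state(); im=r.camera('wrist');save(im,'wrist13.png'); c=cam('wrist',st); print(st['time'],st['ee_pos'],st['ft_force'])
save(r.camera('side'),'side13.png')
a=cv2.imread('pics/wrist13.png');b=cv2.imread('pics/side13.png')
cv2.imwrite('pics/crop13.png',np.hstack([cv2.resize(a[230:350,210:350],None,fx=4,fy=4,interpolation=cv2.INTER_CUBIC),cv2.resize(b[210:330,220:280],None,fx=4,fy=4,interpolation=cv2.INTER_CUBIC)]))
E
```

```text
time: 22.05
ee_pos: [0.4386, 0.202, 0.2067]
eef_rot: [0.419, 0.57, -0.42, 0.569]
ft_force: [1.2, 0.7, -0.8]
width: 0.0332
22.05 [0.43859057 0.2019716  0.20669875] [ 1.17297847  0.73825049 -0.818832  ]
```

View pics/crop13.png

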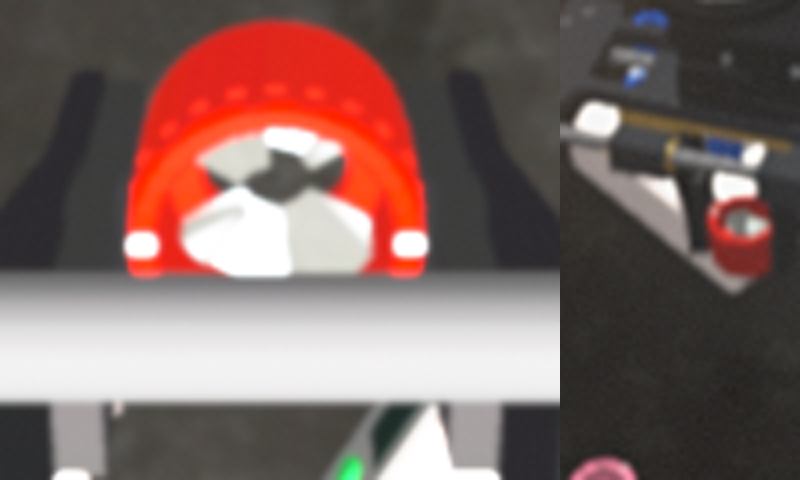

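```bash
python3 - <<'E'
from h import *
st=r.read_state(); c=cam('wrist',st); M=R.from_quat(st['eef_rot']).as_matrix(); print(st['time'],st['ee_pos'])
p=st['ee_pos']
for rc,dz in (((290.6,278.6),-.0032),((274.2,278.4),-.0162)):
    b=onplane(c,rc,p[2]+dz)-p; print((M.T@b).round(4))
# spindle in wrist10
st=dict(ee_pos=[.5881,.0218,.2475],eef_rot=[.315,.633,-.316,.632]); c=cam('wrist',st); M=R.from_quat(st['eef_rot']).as_matrix()
g=lambda x,y:(130+(y+.5)/5-.5,200+(x+.5)/5-.5)
for rc,z in ((g(403,443),.1465),(g(401,437),.14125)): 
    q=onplane(c,rc,z); print(q, q+.0009*M[:,1])
q=onplane(c,g(401,414),.132); print('spacer',q, q+.0009*M[:,1])
E
```

```text
22.15 [0.43870238 0.20204307 0.20683976]
[ 0.0032 -0.001   0.0011]
[ 0.0162 -0.0011 -0.0003]
[0.58787837 0.02195195 0.1465    ] [0.58859734 0.02249332 0.14649829]
[0.58816985 0.02109715 0.14125   ] [0.58888882 0.02163852 0.14124829]
spacer [0.58783901 0.02154871 0.132     ] [0.58855798 0.02209007 0.13199829]
```

```bash
python3 -m pendant '[{"translation":[2,-2.4,0],"angular":[0,0,2.7],"hand":-0.6},{"translation":[2.2,-2.6,0],"angular":[0,0,2.8],"hand":-0.6},{"translation":[2.2,-2.6,0],"angular":[0,0,2.8],"hand":-0.6},{"translation":[2.2,-2.6,0],"angular":[0,0,2.8],"hand":-0.6},{"translation":[2.2,-2.6,0],"angular":[0,0,2.8],"hand":-0.6},{"translation":[2.2,-2.6,0],"angular":[0,0,2.8],"hand":-0.6},{"translation":[2.16,-2.54,0],"angular":[0,0,2.7],"hand":-0.6},{"translation":[0,0,0],"angular":[0,0,0],"hand":-0.6},{"translation":[0,0,0],"angular":[0,0,0],"hand":-0.6},{"translation":[0,0,0],"angular":[0,0,0],"hand":-0.6},{"translation":[0,0,0],"angular":[0,0,0],"hand":-0.6}]' 40
python3 - <<'E'
from h import *
st=r.read_state(); M=R.from_quat(st['eef_rot']).as_matrix();print(st['time'],st['ee_pos'],st['ft_force'],np.degrees(np.arctan2(M[1,1],M[0,1])))
for n in ['side','scene']: save(r.camera(n),n+'14.png')
a=cv2.imread('pics/side14.png');b=cv2.imread('pics/scene14.png')
cv2.imwrite('pics/crop14.png',np.hstack([cv2.resize(a[170:270,220:300],None,fx=5,fy=5,interpolation=cv2.INTER_CUBIC),cv2.resize(b[170:270,215:295],None,fx=5,fy=5,interpolation=cv2.INTER_CUBIC)]))
E
```

```text
time: 23.25
ee_pos: [0.5903, 0.0241, 0.2079]
eef_rot: [0.317, 0.632, -0.317, 0.632]
ft_force: [0.5, 0.6, -0.9]
width: 0.0326
23.25 [0.59032769 0.02412954 0.20793028] [ 0.49356356  0.64592485 -0.92947132] 36.68437163317728
```

View pics/crop14.png

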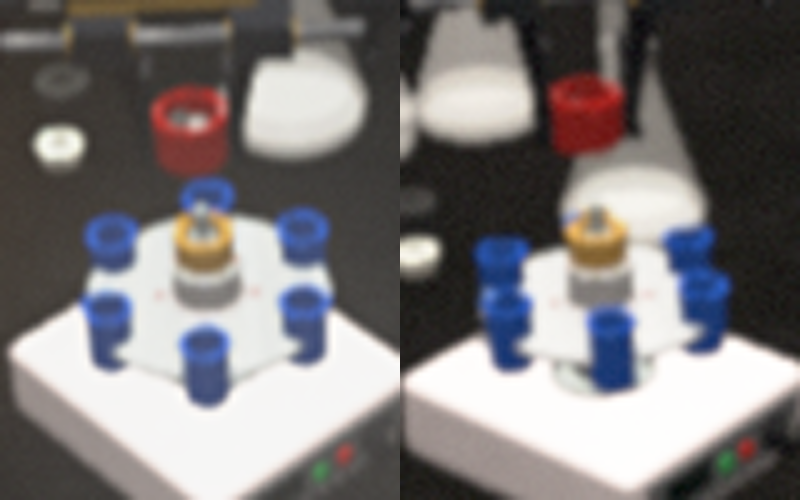

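```bash
python3 -m pendant '[{"translation":[0,0,-1],"angular":[0,0,0],"hand":-0.6},{"translation":[0,0,-1],"angular":[0,0,0],"hand":-0.6},{"translation":[0,0,-0.5],"angular":[0,0,0],"hand":-0.6},{"translation":[0,0,0],"angular":[0,0,0],"hand":-0.6},{"translation":[0,0,0],"angular":[0,0,0],"hand":-0.6}]' 40
```

```text
time: 23.85
ee_pos: [0.5908, 0.0229, 0.1829]
eef_rot: [0.318, 0.632, -0.318, 0.632]
ft_force: [-0.3, -0.0, -0.6]
width: 0.0328
```

```bash
python3 -m pendant '[{"translation":[-0.25,-0.03,0],"angular":[0,0,0],"hand":-0.6},{"translation":[0,0,0],"angular":[0,0,0],"hand":-0.6},{"translation":[0,0,0],"angular":[0,0,0],"hand":-0.6}]' 40; python3 -c "
from h import *
st=r.read_state(); M=R.from_quat(st['eef_rot']).as_matrix();print(np.degrees(np.arctan2(M[1,1],M[0,1])),st['joint_positions'])"
```

```text
time: 24.15
ee_pos: [0.5884, 0.0226, 0.1833]
eef_rot: [0.318, 0.632, -0.318, 0.632]
ft_force: [0.6, 0.9, -0.2]
width: 0.033
36.598766349367686 [ 0.02479839  0.302056   -0.16950342  1.63868483  0.05378604  1.20484468
  0.48236677]
```

```bash
python3 -m pendant '[{"translation":[0,0,-0.5],"angular":[0,0,0],"hand":-0.6},{"translation":[0,0,-0.4],"angular":[0,0,0],"hand":-0.6},{"translation":[0,0,-0.3],"angular":[0,0,0],"hand":-0.6},{"translation":[0,0,0],"angular":[0,0,0],"hand":-0.6}]' 40
```

```text
time: 24.55
ee_pos: [0.588, 0.0226, 0.1703]
eef_rot: [0.318, 0.632, -0.318, 0.631]
ft_force: [-0.5, -0.4, 0.1]
width: 0.0329
```

```bash
python3 -m pendant '[{"translation":[0,0,-0.2],"angular":[0,0,0],"hand":-0.6},{"translation":[0,0,-0.2],"angular":[0,0,0],"hand":-0.6},{"translation":[0,0,0],"angular":[0,0,0],"hand":-0.6}]' 40
```

```text
time: 24.85
ee_pos: [0.5882, 0.0226, 0.1667]
eef_rot: [0.318, 0.632, -0.318, 0.632]
ft_force: [-0.3, 0.1, -0.7]
width: 0.033
```

```bash
python3 -m pendant '[{"translation":[0,0,-0.15],"angular":[0,0,0],"hand":-0.6},{"translation":[0,0,-0.15],"angular":[0,0,0],"hand":-0.6},{"translation":[0,0,0],"angular":[0,0,0],"hand":-0.6}]' 40
```

```text
time: 25.15
ee_pos: [0.5882, 0.0226, 0.1638]
eef_rot: [0.318, 0.632, -0.318, 0.632]
ft_force: [0.1, -0.5, -0.7]
width: 0.0326
```

```bash
python3 -m pendant '[{"translation":[0,0,-0.1],"angular":[0,0,0],"hand":-0.6},{"translation":[0,0,0],"angular":[0,0,0],"hand":-0.6}]' 50
```

```text
time: 25.35
ee_pos: [0.5883, 0.0226, 0.1629]
eef_rot: [0.318, 0.632, -0.318, 0.632]
ft_force: [-1.2, -0.2, -1.4]
width: 0.0326
```

```bash
python3 -m pendant '[{"translation":[0,0,-0.1],"angular":[0,0,0],"hand":-0.6},{"translation":[0,0,0],"angular":[0,0,0],"hand":-0.6}]' 50
```

```text
time: 25.55
ee_pos: [0.5883, 0.0226, 0.1619]
eef_rot: [0.318, 0.632, -0.318, 0.632]
ft_force: [-0.5, -0.3, -0.0]
width: 0.0326
```

```bash
python3 -m pendant '[{"translation":[0,0,-0.1],"angular":[0,0,0],"hand":-0.6},{"translation":[0,0,0],"angular":[0,0,0],"hand":-0.6}]' 50
```

```text
time: 25.75
ee_pos: [0.5885, 0.0226, 0.1612]
eef_rot: [0.318, 0.632, -0.318, 0.632]
ft_force: [-0.2, -0.2, 1.9]
width: 0.0324
```

```bash
python3 -m pendant '[{"translation":[0,0,-0.1],"angular":[0,0,0],"hand":-0.6},{"translation":[0,0,-0.1],"angular":[0,0,0],"hand":-0.6},{"translation":[0,0,0],"angular":[0,0,0],"hand":-0.6}]' 55
```

```text
time: 26.05
ee_pos: [0.5885, 0.0226, 0.1593]
eef_rot: [0.318, 0.632, -0.318, 0.632]
ft_force: [-1.0, -1.0, 4.4]
width: 0.033
```

```bash
python3 -m pendant '[{"translation":[0,0,-0.1],"angular":[0,0,0],"hand":-0.6},{"translation":[0,0,-0.1],"angular":[0,0,0],"hand":-0.6},{"translation":[0,0,0],"angular":[0,0,0],"hand":-0.6}]' 55
```

```text
time: 26.35
ee_pos: [0.5886, 0.0227, 0.1576]
eef_rot: [0.318, 0.631, -0.318, 0.632]
ft_force: [-1.9, -0.3, 8.2]
width: 0.0325
```

```bash
python3 -m pendant '[{"translation":[0,0,-0.1],"angular":[0,0,0],"hand":-0.6},{"translation":[0,0,-0.1],"angular":[0,0,0],"hand":-0.6},{"translation":[0,0,-0.1],"angular":[0,0,0],"hand":-0.6},{"translation":[0,0,0],"angular":[0,0,0],"hand":-0.6}]' 55
```

```text
time: 26.75
ee_pos: [0.5887, 0.0227, 0.1551]
eef_rot: [0.318, 0.631, -0.317, 0.632]
ft_force: [-2.8, -0.4, 10.1]
width: 0.0326
```

```bash
python3 -m pendant '[{"translation":[0,0,-0.1],"angular":[0,0,0],"hand":-0.6},{"translation":[0,0,0],"angular":[0,0,0],"hand":-0.6}]' 55
python3 - <<'E'
from h import *
print(r.read_state()['torque'])
for n in ['side','scene']: save(r.camera(n),n+'15.png')
a=cv2.imread('pics/side15.png');b=cv2.imread('pics/scene15.png')
cv2.imwrite('pics/crop15.png',np.hstack([cv2.resize(a[170:270,220:300],None,fx=5,fy=5,interpolation=cv2.INTER_CUBIC),cv2.resize(b[170:270,215:295],None,fx=5,fy=5,interpolation=cv2.INTER_CUBIC)]))
E
```

```text
time: 26.95
ee_pos: [0.5887, 0.0227, 0.1543]
eef_rot: [0.318, 0.631, -0.317, 0.632]
ft_force: [-4.2, -0.3, 12.1]
width: 0.0327
[-2.19506151e-02  9.07005229e-01  3.56704853e-04]
```

View pics/crop15.png

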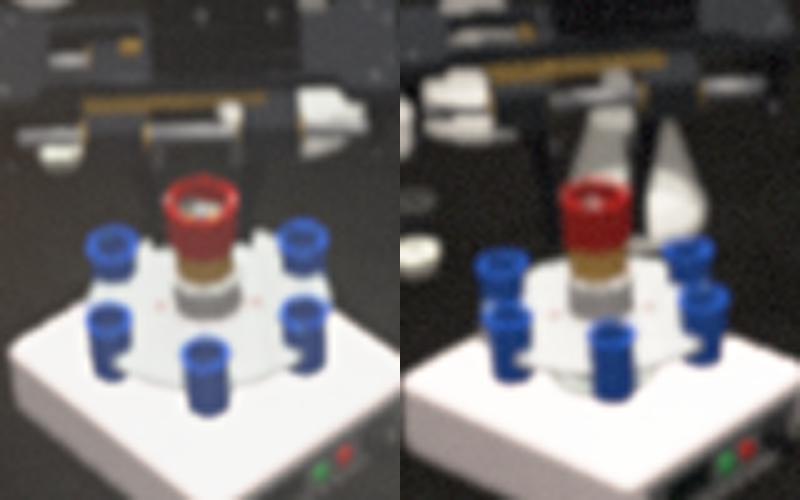

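```bash
python3 -m pendant '[{"translation":[-0.04,0,0],"angular":[0,0,-4],"hand":-0.6},{"translation":[0,0,0],"angular":[0,0,-5],"hand":-0.6},{"translation":[0,0,0],"angular":[0,0,-5],"hand":-0.6},{"translation":[0,0,0],"angular":[0,0,0],"hand":-0.6}]' 55; python3 -c "
from h import *
s=r.read_state();print(s['torque'])"
```

```text
time: 27.45
ee_pos: [0.5892, 0.0228, 0.1548]
eef_rot: [0.394, 0.587, -0.392, 0.589]
ft_force: [-0.5, -0.8, 12.4]
width: 0.0324
[-0.04104217  0.09073351 -0.06960565]
```

```bash
python3 -m pendant '[{"translation":[0,0,0],"angular":[0,0,-6],"hand":-0.6},{"translation":[0,0,0],"angular":[0,0,-6],"hand":-0.6},{"translation":[0,0,0],"angular":[0,0,-6],"hand":-0.6},{"translation":[0,0,0],"angular":[0,0,-6],"hand":-0.6},{"translation":[0,0,0],"angular":[0,0,-6],"hand":-0.6},{"translation":[0,0,0],"angular":[0,0,0],"hand":-0.6}]' 55; python3 -c "
from h import *
s=r.read_state();M=R.from_quat(s['eef_rot']).as_matrix();print(s['torque'],np.degrees(np.arctan2(M[1,1],M[0,1])),s['joint_positions'])"
```

```text
time: 28.05
ee_pos: [0.5894, 0.0228, 0.1549]
eef_rot: [0.533, 0.465, -0.531, 0.467]
ft_force: [0.3, -0.7, 11.8]
width: 0.0328
[-0.06752786  0.01687699 -0.12984889] -7.611099459232208 [-0.06584358  0.3204734  -0.06066272  1.67525674  0.02128663  1.14236123
 -0.26502692]
```

```bash
python3 -m pendant '[{"translation":[0,0,0],"angular":[0,0,-6],"hand":-0.6},{"translation":[0,0,0],"angular":[0,0,-6],"hand":-0.6},{"translation":[0,0,0],"angular":[0,0,-6],"hand":-0.6},{"translation":[0,0,0],"angular":[0,0,-6],"hand":-0.6},{"translation":[0,0,0],"angular":[0,0,-5],"hand":-0.6},{"translation":[0,0,0],"angular":[0,0,0],"hand":-0.6}]' 55; python3 -c "
from h import *
s=r.read_state();M=R.from_quat(s['eef_rot']).as_matrix();print(s['torque'],np.degrees(np.arctan2(M[1,1],M[0,1])))
im=r.camera('wrist');save(im,'wrist16.png')"
```

```text
time: 28.65
ee_pos: [0.5894, 0.0227, 0.1549]
eef_rot: [0.633, 0.317, -0.63, 0.318]
ft_force: [-0.7, -0.4, 12.0]
width: 0.0326
[-0.06448701  0.05269866 -0.08484811] -36.58513174490905
```

View pics/wrist16.png

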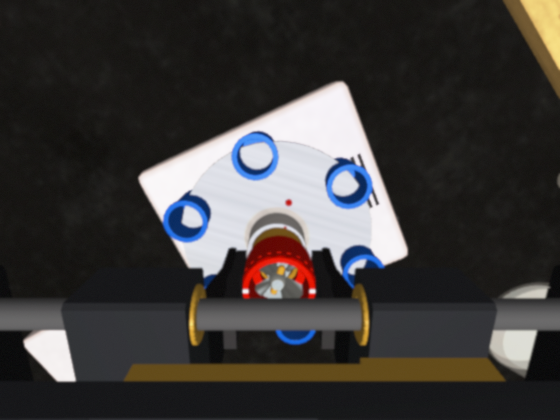

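```bash
python3 -m pendant '[{"translation":[0,0,0],"angular":[0,0,-3],"hand":-0.6},{"translation":[0,0,0],"angular":[0,0,-2],"hand":-0.6},{"translation":[0,0,0],"angular":[0,0,0],"hand":-0.6}]' 55; python3 -c "
from h import *
s=r.read_state();M=R.from_quat(s['eef_rot']).as_matrix();print(s['torque'],np.degrees(np.arctan2(M[1,1],M[0,1])))"
```

```text
time: 29.0
ee_pos: [0.5893, 0.0227, 0.1549]
eef_rot: [0.646, 0.29, -0.643, 0.291]
ft_force: [-0.0, -0.5, 12.7]
width: 0.0326
[-0.0815038   0.07467348  0.05320108] -41.47177990925705
```

```bash
python3 -m pendant '[{"translation":[0,0,0],"angular":[0,0,-3],"hand":-0.6},{"translation":[0,0,0],"angular":[0,0,0],"hand":-0.6}]' 55; python3 -c "
from h import *
s=r.read_state();M=R.from_quat(s['eef_rot']).as_matrix();print(s['torque'],np.degrees(np.arctan2(M[1,1],M[0,1])))"
```

```text
time: 29.2
ee_pos: [0.5893, 0.0227, 0.1548]
eef_rot: [0.653, 0.273, -0.651, 0.274]
ft_force: [-0.2, -1.3, 11.4]
width: 0.0325
[-0.09009391  0.14120739 -0.01860448] -44.498462061550455
```

```bash
python3 -m pendant '[{"translation":[0,0,0],"angular":[0,0,-3],"hand":-0.6},{"translation":[0,0,0],"angular":[0,0,0],"hand":-0.6}]' 55; python3 -c "
from h import *
s=r.read_state();M=R.from_quat(s['eef_rot']).as_matrix();print(s['torque'],np.degrees(np.arctan2(M[1,1],M[0,1])))
im=r.camera('wrist');save(im,'wrist17.png')
a=cv2.imread('pics/wrist17.png');cv2.imwrite('pics/crop17.png',cv2.resize(a[180:350,200:370],None,fx=3.5,fy=3.5,interpolation=cv2.INTER_CUBIC))"
```

```text
time: 29.4
ee_pos: [0.5892, 0.0229, 0.1548]
eef_rot: [0.66, 0.256, -0.658, 0.257]
ft_force: [-1.1, 0.0, 12.0]
width: 0.0324
[-0.04380913  0.21040122  0.0221101 ] -47.48953614926875
```

View pics/crop17.png

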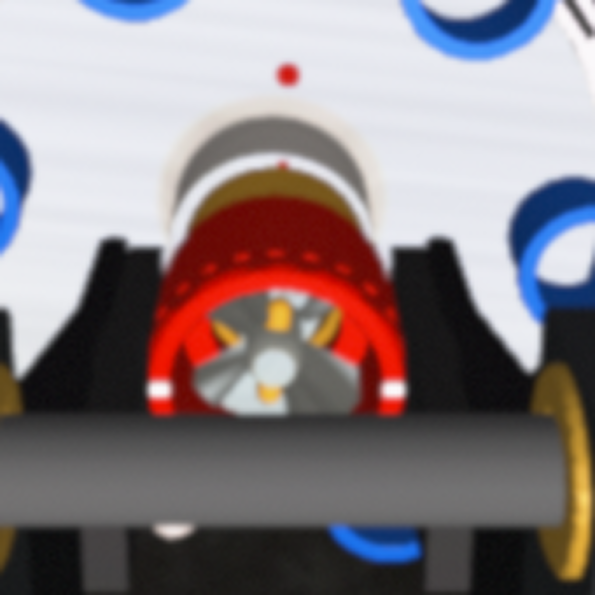

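```bash
python3 -m pendant '[{"translation":[0,0,0],"angular":[0,0,-2],"hand":-0.6},{"translation":[0,0,0],"angular":[0,0,0],"hand":-0.6}]' 55; python3 -c "
from h import *
s=r.read_state();M=R.from_quat(s['eef_rot']).as_matrix();print(s['torque'],np.degrees(np.arctan2(M[1,1],M[0,1])))"
```

```text
time: 29.65
ee_pos: [0.5892, 0.0229, 0.1548]
eef_rot: [0.665, 0.245, -0.662, 0.245]
ft_force: [-0.9, -0.5, 12.4]
width: 0.0327
[0.00173638 0.29895649 0.10206993] -49.453592817061626
```

```bash
python3 -m pendant '[{"translation":[0,0,0],"angular":[0,0,-2],"hand":-0.6},{"translation":[0,0,0],"angular":[0,0,0],"hand":-0.6}]' 55; python3 -c "
from h import *
s=r.read_state();M=R.from_quat(s['eef_rot']).as_matrix();print(s['torque'],np.degrees(np.arctan2(M[1,1],M[0,1])))
im=r.camera('wrist');save(im,'wrist18.png')
a=cv2.imread('pics/wrist18.png');cv2.imwrite('pics/crop18.png',cv2.resize(a[180:350,200:370],None,fx=3.5,fy=3.5,interpolation=cv2.INTER_CUBIC))"
```

```text
time: 29.85
ee_pos: [0.5891, 0.0229, 0.1548]
eef_rot: [0.669, 0.233, -0.666, 0.234]
ft_force: [-1.1, 0.6, 12.8]
width: 0.0322
[0.05991469 0.32435753 0.05787743] -51.45166354210387
```

View pics/crop18.png

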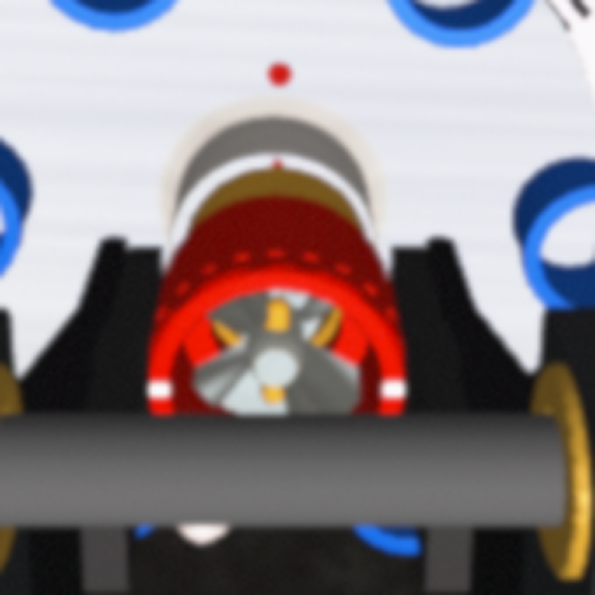

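```bash
python3 - <<'E'
from h import *
s=r.read_state()
def ang(name,yaw):
    a=cv2.imread('pics/'+name); hsv=cv2.cvtColor(a,cv2.COLOR_BGR2HSV)
    m=cv2.inRange(hsv,(0,90,90),(10,255,255))|cv2.inRange(hsv,(170,90,90),(180,255,255)); m[:190]=0;m[218:]=0;m[:,:260]=0;m[:,310:]=0
    n,l,st,ce=cv2.connectedComponentsWithStats(m); i=1+np.argmax(st[1:,4]); x,y=ce[i]
    q=(R.from_euler('z',yaw-51.4517,degrees=True).inv().inv()*R.from_euler('z',51.4517+0,degrees=True))
    rot=R.from_euler('z',yaw+51.4517,degrees=True)*R.from_quat(s['eef_rot'])
    c=cam('wrist',dict(ee_pos=s['ee_pos'],eef_rot=rot.as_quat()))
    p=onplane(c,(y,x),.088)+.0009*rot.as_matrix()[:,1]
    v=p-np.array([.5885,.0223,.088]); print(name,yaw,(x,y),st[i,4],np.hypot(*v[:2]),np.degrees(np.arctan2(v[1],v[0])))
ang('wrist16.png',-36.585);ang('wrist17.png',-47.49);ang('wrist18.png',-51.45)
E
```

```text
wrist16.png -36.585 (np.float64(288.3666666666667), np.float64(202.36666666666667)) 30 0.023177735491387887 36.24818381660304
wrist17.png -47.49 (np.float64(281.67857142857144), np.float64(201.0)) 28 0.023160717238133736 36.02015187653271
wrist18.png -51.45 (np.float64(279.41379310344826), np.float64(200.72413793103448)) 29 0.023210577187206854 35.62097542816252
```

```bash
python3 -m pendant '[{"translation":[0,0,0.1],"angular":[0,0,0],"hand":-0.6},{"translation":[0,0,0.1],"angular":[0,0,0],"hand":-0.6},{"translation":[0,0,0],"angular":[0,0,0],"hand":-0.6}]' 55; python3 -c "
from h import *
s=r.read_state();M=R.from_quat(s['eef_rot']).as_matrix();print(s['torque'],np.degrees(np.arctan2(M[1,1],M[0,1])))"
```

```text
time: 30.2
ee_pos: [0.589, 0.0229, 0.1564]
eef_rot: [0.668, 0.234, -0.666, 0.234]
ft_force: [0.1, 0.2, 10.0]
width: 0.0329
[0.07617975 0.06751855 0.08106782] -51.38568781198053
```

```bash
python3 -m pendant '[{"translation":[0,0,0.1],"angular":[0,0,0],"hand":-0.6},{"translation":[0,0,0],"angular":[0,0,0],"hand":-0.6}]' 55; python3 -c "
from h import *
s=r.read_state();M=R.from_quat(s['eef_rot']).as_matrix();print(s['torque'],np.degrees(np.arctan2(M[1,1],M[0,1])))"
```

```text
time: 30.4
ee_pos: [0.589, 0.0229, 0.1572]
eef_rot: [0.668, 0.234, -0.666, 0.234]
ft_force: [1.2, 1.1, 7.7]
width: 0.0323
[ 0.09799711 -0.06586968  0.04910545] -51.38794828417864
```

```bash
python3 -m pendant '[{"translation":[0,0,0.1],"angular":[0,0,0],"hand":-0.6},{"translation":[0,0,0],"angular":[0,0,0],"hand":-0.6}]' 55; python3 -c "
from h import *
s=r.read_state();M=R.from_quat(s['eef_rot']).as_matrix();print(s['torque'],np.degrees(np.arctan2(M[1,1],M[0,1])))"
```

```text
time: 30.6
ee_pos: [0.5889, 0.0228, 0.1577]
eef_rot: [0.668, 0.234, -0.666, 0.234]
ft_force: [4.1, 0.3, 5.6]
width: 0.0325
[ 0.06889594 -0.8761252   0.04169641] -51.38887715947375
```

```bash
python3 -m pendant '[{"translation":[0,0,0.1],"angular":[0,0,0],"hand":-0.6},{"translation":[0,0,0],"angular":[0,0,0],"hand":-0.6}]' 55; python3 -c "
from h import *
s=r.read_state();M=R.from_quat(s['eef_rot']).as_matrix();print(s['torque'],np.degrees(np.arctan2(M[1,1],M[0,1])))"
```

```text
time: 30.8
ee_pos: [0.5887, 0.0228, 0.1579]
eef_rot: [0.668, 0.234, -0.667, 0.234]
ft_force: [5.9, 0.7, -0.9]
width: 0.0327
[ 0.15055502 -1.48919117  0.03311932] -51.39157918324432
```

```bash
python3 -m pendant '[{"translation":[0,0,-0.05],"angular":[0,0,0],"hand":-0.1},{"translation":[0,0,0],"angular":[0,0,0],"hand":0.05},{"translation":[0,0,0],"angular":[0,0,0],"hand":0.05},{"translation":[0,0,0],"angular":[0,0,0],"hand":0.05}]' 20
python3 - <<'E'
from h import *
print(r.read_state()['width'])
for n in ['wrist','side','scene']: save(r.camera(n),n+'19.png')
a=cv2.imread('pics/side19.png');b=cv2.imread('pics/scene19.png')
cv2.imwrite('pics/crop19.png',np.hstack([cv2.resize(a[170:270,220:300],None,fx=5,fy=5,interpolation=cv2.INTER_CUBIC),cv2.resize(b[170:270,215:295],None,fx=5,fy=5,interpolation=cv2.INTER_CUBIC)]))
a=cv2.imread('pics/wrist19.png');cv2.imwrite('pics/crop20.png',cv2.resize(a[180:350,200:370],None,fx=3.5,fy=3.5,interpolation=cv2.INTER_CUBIC))
E
```

```text
time: 31.2
ee_pos: [0.5875, 0.0225, 0.1571]
eef_rot: [-0.667, -0.234, 0.668, -0.234]
ft_force: [-0.2, 0.1, 0.1]
width: 0.0448
0.04480521827112438
```

View pics/crop19.png

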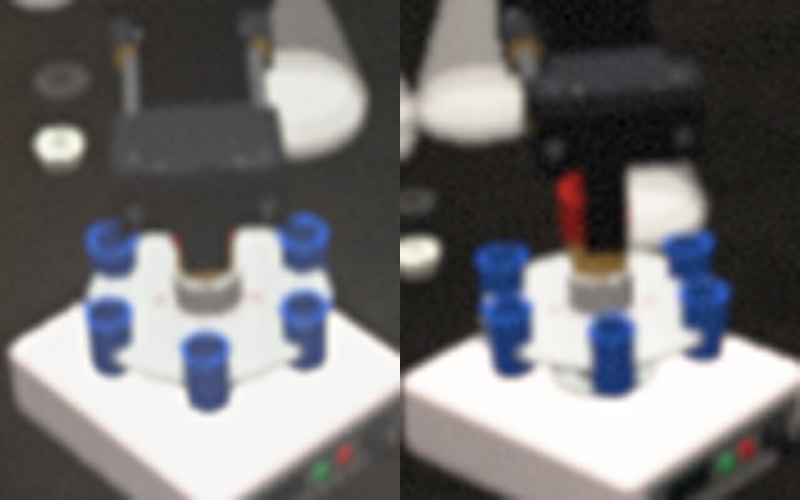

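View pics/crop20.png

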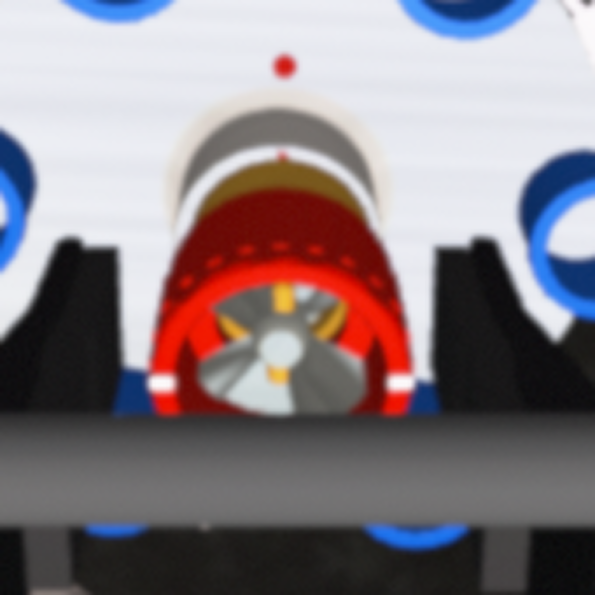

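Released; the cap looks held. Withdraw upward and check heights.

```bash
python3 -m pendant '[{"translation":[0,0,0.5],"angular":[0,0,0],"hand":0.05},{"translation":[0,0,2],"angular":[0,0,0],"hand":0.05},{"translation":[0,0,3],"angular":[0,0,0],"hand":0.2},{"translation":[0,0,4],"angular":[0,0,0],"hand":0.3},{"translation":[0,0,0],"angular":[0,0,0],"hand":0.3},{"translation":[0,0,0],"angular":[0,0,0],"hand":0.3},{"translation":[0,0,0],"angular":[0,0,0],"hand":0.3}]' 20
python3 - <<'E'
from h import *
s=r.read_state(); print(s['time'],s['ee_pos'],s['ft_force'])
for n in ['wrist','side','scene']: save(r.camera(n),n+'21.png')
B=lambda n:cv2.imread('pics/'+n)
f=lambda a,x0:cv2.resize(a[180:250,x0:x0+50],None,fx=5,fy=5,interpolation=cv2.INTER_CUBIC)
cv2.imwrite('pics/crop21.png',np.hstack([f(B('side15.png'),237),f(B('side21.png'),237),f(B('scene21.png'),230)]))
cv2.imwrite('pics/crop22.png',cv2.resize(B('wrist21.png')[120:260,200:360],None,fx=4.2,fy=4.2,interpolation=cv2.INTER_CUBIC))
for o in ['cap','cap_web','carousel','spacer']:
  for n in ['wrist','side']: print(o,n,[(d['point'],d['confidence']) for d in r.mark_of(n,o)])
E
```

```text
time: 32.05
ee_pos: [0.5875, 0.0226, 0.2517]
eef_rot: [-0.667, -0.234, 0.668, -0.234]
ft_force: [0.3, 0.5, -0.2]
width: 0.056
32.05 [0.58748035 0.02260743 0.25170638] [ 0.33770589  0.49775745 -0.16028909]
cap wrist [([208.6, 283.4], 0.6), ([102.9, 43.4], 0.58), ([202.5, 278.0], 0.28)]
cap side [([362.9, 255.0], 0.64), ([339.7, 232.9], 0.51), ([216.4, 261.9], 0.45)]
cap_web wrist [([101.1, 33.2], 0.97), ([210.6, 278.2], 0.78)]
cap_web side [([357.3, 259.5], 0.78), ([214.9, 257.8], 0.75), ([336.3, 228.3], 0.59)]
carousel wrist [([190.6, 278.0], 0.92), ([201.7, 280.3], 0.4)]
carousel side [([220.5, 262.8], 0.64), ([232.8, 263.6], 0.6), ([253.7, 265.9], 0.39)]
spacer wrist [([202.3, 277.6], 0.69)]
spacer side [([220.5, 259.0], 0.46)]
```

View pics/crop21.png

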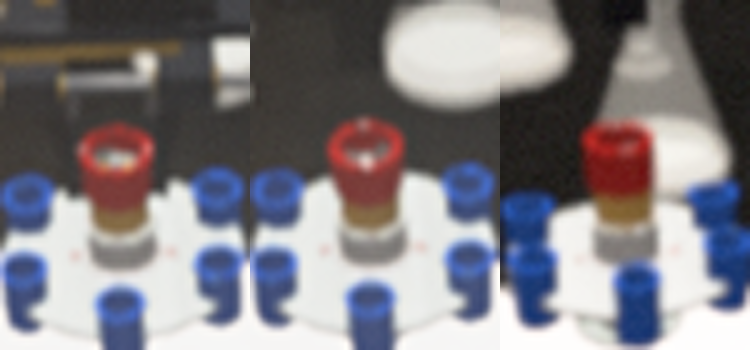

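View pics/crop22.png

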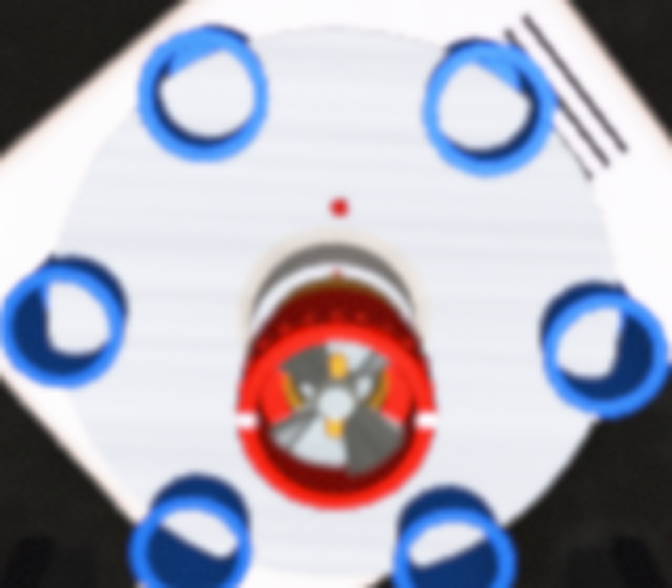

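```bash
python3 - <<'E'
from h import *
B=lambda n:cv2.cvtColor(cv2.imread('pics/'+n),cv2.COLOR_BGR2GRAY).astype(np.float32)
for cam_,roi in (('side',(228,262,250,272)),('scene',(228,262,326-98,348-98))):
    r0,r1,c0,c1=(228,258,248,276) if cam_=='side' else (226,256,236,264)
    T=B(cam_+'10.png')[r0:r1,c0:c1]
    for n in ('8','10','15','21'):
        (sh,resp)=cv2.phaseCorrelate(T,B(cam_+n+'.png')[r0:r1,c0:c1],cv2.createHanningWindow((c1-c0,r1-r0),cv2.CV_32F)); print(cam_,n,np.round(sh,2),round(resp,2))
    # expected px per mm vertical
    c=cam(cam_); print('px for -4mm', proj(c,[.55,.05,.106])-proj(c,[.55,.05,.11]))
E
```

```text
side 8 [-0.07 -0.09] 0.94
side 10 [0. 0.] 1.0
side 15 [0.14 1.63] 0.88
side 21 [0.25 0.66] 0.91
px for -4mm [1.251828   0.06983984]
scene 8 [-0.13  0.1 ] 0.96
scene 10 [ 0. -0.] 1.0
scene 15 [-0.1   1.57] 0.9
scene 21 [0.21 0.85] 0.96
px for -4mm [1.46047452 0.05424452]
```

```bash
python3 -m pendant '[{"translation":[0,0,0],"angular":[0,0,0],"hand":0.3},{"translation":[0,0,0],"angular":[0,0,0],"hand":0.3},{"translation":[0,0,0],"angular":[0,0,0],"hand":0.3},{"translation":[0,0,0],"angular":[0,0,0],"hand":0.3},{"translation":[0,0,0],"angular":[0,0,0],"hand":0.3},{"translation":[0,0,0],"angular":[0,0,0],"hand":0.3}]' 20
python3 - <<'E'
from h import *
for n in ['side','scene']: save(r.camera(n),n+'23.png')
for cam_,(r0,r1,c0,c1) in (('side',(222,262,248,276)),('scene',(222,262,236,264))):
    for n in ('5','10','15','21','23'):
        a=cv2.imread('pics/%s%s.png'%(cam_,n))[r0:r1,c0:c1].astype(float)
        w=np.clip(a[:,:,0]-a[:,:,2]-25,0,None); yy=np.arange(r0,r1)
        print(cam_,n,round((w.sum(1)*yy).sum()/w.sum(),3),round(w.sum()))
    for n in ('15','21','23'):
        a=cv2.imread('pics/%s%s.png'%(cam_,n))[195:235,240:280].astype(float) if cam_=='side' else cv2.imread('pics/%s%s.png'%(cam_,n))[195:235,235:275].astype(float)
        w=np.clip(a[:,:,2]-a[:,:,1]-50,0,None); yy=np.arange(195,235); print(' cap',n,round((w.sum(1)*yy).sum()/w.sum(),3))
E
```

```text
time: 33.2
ee_pos: [0.5879, 0.0226, 0.2525]
eef_rot: [0.667, 0.234, -0.667, 0.234]
ft_force: [-1.1, -0.3, -1.0]
width: 0.0564
side 5 240.775 4985
side 10 240.777 4992
side 15 242.895 5176
side 21 241.966 4916
side 23 241.97 4931
 cap 15 211.644
 cap 21 210.293
 cap 23 210.292
scene 5 235.724 13177
scene 10 235.751 13103
scene 15 236.814 13897
scene 21 236.328 13316
scene 23 236.334 13322
 cap 15 212.424
 cap 21 210.895
 cap 23 210.916
```

```bash
python3 - <<'E'
from h import *
r.close_job(); print(r.read_state()['time'])
E
```

```text
the job is handed in; nothing more can be done
the job is handed in; nothing more can be done
```

The carousel, brass spacer and red bayonet cap are all on the larger rotator's spindle with the cap locked. I handed the job in at about 33 s of the 69 s allowed.

- **Carousel:** I read the pin and lug angle from the wrist camera (about 36–37°). With its slots turned to that angle, the carousel dropped straight home, and no turning search was needed. It first touched at about 74 mm and was then let go.
- **Spacer:** it went onto the hub with forces under 4 N and was let go.
- **Cap:** the slot passed the cross pin. I pressed the cap down until the wrist read about 12–13 N, turned it clockwise about 88°, let it rise until the pin carried it, and released it.

**Last checks:**
- **Heights:** the side camera shows the carousel 3.8 mm below its unlocked height, so about 70 mm above the bench. The first rough image comparison gave only 2–3.5 mm. By arm position the cap came to rest near 128 mm.
- **Stability:** nothing moved between two pictures about 1 s apart with the gripper withdrawn.
- **Force:** the highest wrist force reading during the fitting was about 13 N.

**Doubts:** I felt no distinct stop when turning the cap. The measured turn of about 88° is slightly over the stated 75–85°, probably from angle error. I took the loss of upward force on the gripper near 128 mm as the sign that the pin had seated in the hollows. I kept well clear of the bottle, flask and beaker but did not measure their positions again at the end.

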